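# Open the drop-front bench cabinet onto its supports

## Robot

A 6-joint arm with a two-finger parallel gripper is mounted at the origin on a cart in front of the work surface, level with it; the furniture and walls round the work are solid. World frame = base frame: x ahead of the robot, y to its left, z up, the work surface at z = 0. Lengths are in m, angles in degrees, forces in N, time in s.
With the tool pointing down it reaches from about 0.325 to 0.75 m from the base axis. Payload 7.6 kg.
Tool frame: the origin (TCP) lies at the very end of the fingers, on their centre line; the grasp point (between the pads) lies 19 mm behind it (robot.pinch_z is the distance from the TCP to the grasp point, in m); x points along the fingers, y is the direction in which the jaws open and shut, and the axes are right-handed (so a half turn about x gives the same grasp; the last joint's range is limited). The gripper opens to 85 mm and grips with 20 to 120 N. Pads are 22 mm wide; open, the fingers measure 114 mm over their backs; the gripper's body (76 mm by 85 mm) begins 54 mm behind the grasp point. The pads swing forward as they close: fully open they stand 13 mm farther back than shut.
Start: joints at [-73.642, 2.991, 80.254, -0, 96.75, -4.028], TCP at [0.183, -0.492, 0.195] pointing down, gripper open.
Joint ranges: [-166.34, 166.34], [-52.06, 124.39], [6.96, 135.62], [-60.46, 240.46], [14.63, 156.25], [-167.68, 167.68]. Speed limits (degrees/s): [147.25, 147.25, 172.46, 180, 180, 180].

## Interface

Orientations are given as [roll, pitch, yaw] about the fixed x, y, z axes, in that order (R = Rz(yaw) Ry(pitch) Rx(roll)).
In Python, from station import robot gives the robot as it stands. The module is installed in compiled form; this text tells all that it offers.
- The arm moves only by the tool jog_arm, never from a script. Its argument "moves" is one flat list of numbers, 7 for each row, row after row: the shift along the world's x, y, z in cm, then the turn, a rotation vector about the world's x, y, z in rad, then the closure in counts, from 0 (fully open) to 255 (shut). A call has exactly 8 rows; each row shifts and turns the commanded pose from where the row before left it; what a row does not reach is not made up. A row lasts 1/8 s, in which the tool goes at most 62.5 mm and 10.7 degrees, less where a joint would pass 70% of its speed; a pose out of reach is approached as far as the arm can. A call is refused whole if a number of a shift passes 6.25 or a number of a turn 0.188, either way. A call with a gripper value outside its range is refused whole. The fingers move at their own pace and stop on an object; the grip force is fixed at half the most. Time passes only in rows, so rows that do not move let the fingers close, or fill a call up. It gives the time, the measured TCP pose, the force and the opening at its end, in the units of the state.
- robot.state(): the state, without advancing time (a new reading comes with each control period).
- robot.read_camera(name): name is "scene" or "side" or "wrist"; returns the picture (480x640x3 uint8, red, green, blue); there is no depth.
- robot.calibration(name): a dict with "intrinsics" (3x3 intrinsics, pixels), "eye" and "orientation" of the camera in the world. Camera axes: x right, y down, z forward; pixel columns grow to the right and rows downward; lengths in m; the calibration is good to about 2 mm. A picture is of the moment at which its call begins: read the wrist's pose just before it. calibration takes no time and is no camera call; for the wrist camera it gives the pose at the moment of the call.
- robot.job_done(): hands the job in, once; it reports no verdict.
Trained networks look in the newest picture that a camera, given by its name, has taken for a name from the list of things; names that differ only in an ending like _2 or _b are one class to them, and where a whole thing is asked for, a point or a joint stands for the part that bears it (a point fixed in the world has none). Each returns a list of dicts, best first, with "confidence" (0 to 1); they miss things now and then, are a little off and sometimes report something else, mostly with a low value. They report only what shows in the picture. A call takes as long as a camera call.
- robot.boxes_of(camera, query): "centre" ([x, y, z] in m, in the coordinates of the camera as it stood for that picture, good to about 4 mm: the middle of the surface that is visible of it).
- robot.trace(camera, query): "pixels" (480x640 bool, what is visible of it).
The state is a dict: "clock": time; "qpos": joint angles; "dq": joint speeds; "joint_torque": joint torques, N m; "eef_pos": TCP position; "ee_rot": TCP orientation; "force": force on the tool from outside, world axes, zero at the start; "moment": the same for the moment, N m; "finger_gap": finger opening in m.
Only numpy, scipy, OpenCV 4.12 (cv2) and the standard library are available. Lean on these libraries where they do the work, as an engineer would, in place of code of your own. Each camera call takes 0.05 s, during which the arm holds its last target.

## Task

Make the small plywood cabinet's drop front into a work surface: first pull both slide-out supports all the way out by their orange posts while the flap is still up. Then lower the flap gently onto the supports, without letting it drop, and press its free edge down past the spring catches until it clicks flat. Let go, and leave the tin, the bottle and the pliers beside the cabinet where they are.

Things in the scene. Friction and masses are not known exactly. Their poses are not given: they have to be found in the camera images.
- cabinet: low plywood cabinet fixed on the counter, 280 wide (y), 120 deep (x), 158 high (mm); origin at counter height under the middle of its front face; its +x points into the cabinet, +y to its left side, z up. The flap's hinge line runs along y at cabinet x = 0, z = 50 mm; the base below is solid, with a support channel 95 mm to either side of the middle.
- flap (a joint): grey drop-front flap, 246 wide, 110 long, 12 thick (mm), 0.3 kg; angle in rad: 0 upright, 1.57 level, lying forward on both supports (1.75 if nothing carries it). Its hinge is a little stiff: it stays put up to about 0.4 rad, beyond that it falls if let go. A support not fully out blocks it with its post. Past 1.37 rad its free edge must be pressed past the catches.
- flap_pull (a point): middle of the flap's pull: black round bar, 18 mm thick, 36 mm long along y, on two thin stems 30 mm beyond the free edge, level with the flap's mid thickness. In the cabinet frame at x = 6, z = 190 mm when upright; it moves on an arc of 140 mm about the hinge line to x = -140, z = 56 mm when level. Held by its flat ends it turns in the grip. The cabinet's top is 32 mm below it.
- support_left (a joint): slide-out support on the cabinet's left (+y) side, an aluminium bar 18 mm wide with its top at 50 mm: 0 m pushed in, 0.090 m fully out at its stop; sliding friction about 4 N, stays where left. Slides towards the cabinet's -x.
- support_right (a joint): the same on the right (-y) side.
- left_post (a point): grip point of the left support's upright orange post, 22 wide (y), 12 thick (x), flat top at z = 92 (mm); on its centre line at z = 76 mm. Pushed in it is 27.5 mm in front of the cabinet's front face, so only a tool leaning back from vertical clears the upright flap. Its rear face has a sprung catch nose at z = 68 mm, 4.5 mm proud; fully out, that face is 1.5 mm beyond the level flap's edge.
- right_post (a point): the same for the right support.
- grease_tin: red and white round tin, 57 mm across, 24 mm high, to the left of the cabinet; origin under its centre. Not to be disturbed.
- oil_bottle: white bottle with a red nozzle, 41 mm across, 118 mm high, to the right of the cabinet; origin under its centre. Not to be disturbed.
- pliers: blue-handled pliers lying flat on the counter, 159 x 83 x 11 mm, to the right in front of the cabinet; origin under the centre. Not to be disturbed.
- flap_edge (a point): point on the flap's inner face (its top face when level), in mid width, 12 mm from the free edge; at z = 62 mm when the flap is level. A press of about 10 to 20 N down near here, or on the pull, snaps the flap past both catches; it then stays level.

How it is judged:
By the outcome, as a careful person would: the job done as asked, in the order asked, and still so for the second after the job is handed in, with the robot touching nothing.
It also fails if it takes over 64 s, if anything falls off the work surface, if the arm or the gripper's body presses on something with over 40 N, if the wrist force passes 120 N, or if a joint passes its speed limit or range.

## Working session

There is one attempt and no reset: what is moved stays moved. The work goes in short steps, Python scripts to look and compute and a tool call to move; the robot and the scene stay as the last step left them, time stands still between calls to the robot, and variables do not carry over. Pictures are saved under pics/ and viewed, and the job is handed in when it is done.

Besides the shell and the picture viewer there is one more tool, called after "Emit:" by a JSON object that holds its "name" and its "arguments", one argument or row to a line. jog_arm: Moves the arm, as the interface text tells. Its arguments: {"type":"object","properties":{"moves":{"type":"array"}},"required":["moves"]}

```bash
mkdir -p pics
cat > look.py <<'E'
from station import robot
import numpy as np, cv2
from scipy.spatial.transform import Rotation as R
def save(name,fn):
    im=robot.read_camera(name); cv2.imwrite('pics/'+fn,im[:,:,::-1]); return im
def cal(name):
    c=robot.calibration(name); o=np.array(c['orientation'])
    return np.array(c['intrinsics']),np.array(c['eye']),o
E
python3 - <<'E'
from look import *
s=robot.state(); print(s)
for c in ['scene','side']:
    save(c,c+'0.png'); K,e,o=cal(c); print(c,K.tolist(),e,o)
    for q in ['cabinet','flap','left_post','right_post','flap_pull','support_left','grease_tin','oil_bottle','pliers','flap_edge']:
        r=robot.boxes_of(c,q)
        Rm=o if o.shape==(3,3) else R.from_euler('xyz',o,degrees=True).as_matrix()
        print(q,[(np.round(e+Rm@np.array(d['centre']),3).tolist(),round(d['confidence'],2)) for d in r[:3]])
print(robot.state()['clock'], getattr(robot,'pinch_z',None))
E
```

```text
{'clock': 0.0, 'qpos': array([-7.36431857e+01,  3.03140720e+00,  8.03136474e+01,  1.08756004e-03,
        9.67496588e+01, -4.02811775e+00]), 'dq': array([-0.06922289, -0.05697082,  0.02667091,  0.00795469, -0.00596696,
       -0.11022311]), 'joint_torque': array([-2.49263694e-04, -3.81668937e+01, -3.60183835e+01, -2.43577847e-05,
        6.21453335e-03, -1.46371474e-05]), 'eef_pos': array([ 0.18279393, -0.49176368,  0.19432868]), 'ee_rot': array([-94.68156392,  89.90528047, 105.70349507]), 'force': array([0.29234162, 0.87567198, 0.44559179]), 'moment': array([ 0.0331265 , -0.04463956, -0.02235224]), 'finger_gap': 0.08537164244694646}
scene [[584.7455715653656, 0.0, 332.5994884126164], [0.0, 584.7455715653656, 243.1423983539771], [0.0, 0.0, 1.0]] [0.10060148 0.69863672 1.19657109] [-140.86655942   -0.66234409 -148.02130575]
cabinet [([0.623, -0.05, 0.15], 0.6)]
flap [([0.607, -0.065, 0.121], 0.75)]
left_post [([0.576, 0.032, 0.045], 0.59)]
right_post [([0.544, -0.159, 0.047], 0.77), ([0.573, 0.031, 0.047], 0.47)]
flap_pull [([0.601, -0.063, 0.118], 0.87)]
support_left [([0.572, 0.03, 
[... 209 characters left out ...]
edge []
side [[484.73083461663384, 0.0, 324.4348357764793], [0.0, 484.73083461663384, 233.58142375767562], [0.0, 0.0, 1.0]] [0.51859483 0.86681571 0.78389111] [-1.25559683e+02  1.53392513e-01 -1.78416906e+02]
cabinet [([0.654, 0.011, 0.136], 0.9), ([0.606, -0.058, 0.132], 0.34)]
flap [([0.607, -0.054, 0.132], 0.7)]
left_post [([0.577, 0.036, 0.05], 0.86)]
right_post [([0.546, -0.157, 0.047], 0.69)]
flap_pull [([0.603, -0.058, 0.129], 0.81)]
support_left [([0.578, 0.037, 0.046], 0.73)]
grease_tin [([0.606, 0.158, 0.026], 0.72), ([0.606, -0.056, 0.13], 0.3)]
oil_bottle [([0.573, -0.305, 0.053], 0.86)]
pliers [([0.416, -0.323, 0.012], 0.89)]
flap_edge [([0.607, -0.055, 0.129], 0.68)]
1.1 0.0187
```

View pics/scene0.png

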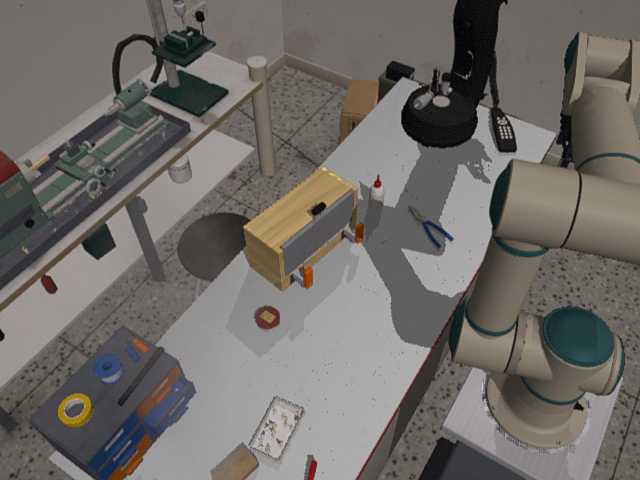

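View pics/side0.png

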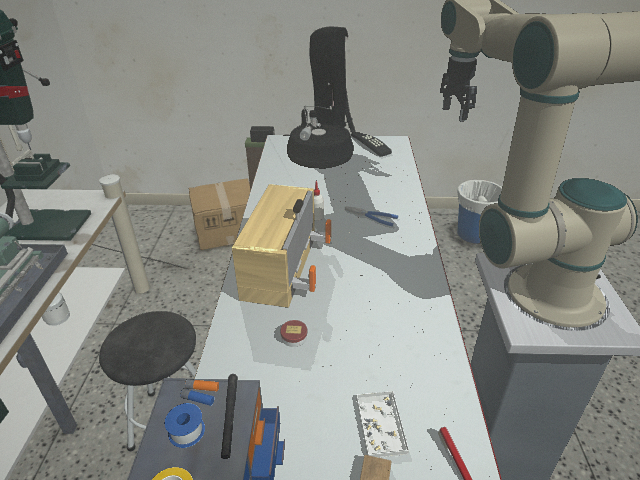

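The cabinet stands mid-counter. In the scene view its posts are near (308,276) and (360,233), with the tin at (267,317), the bottle at (377,190) and the pliers at (432,227). Next I'll refine the cabinet pose by fitting corners.

Run:
```python
import cv2
a=cv2.imread('pics/scene0.png')[160:300,230:380]; b=cv2.imread('pics/side0.png')[170:320,220:345]
cv2.imwrite('pics/za.png',cv2.resize(a,None,fx=5,fy=4.2857*1.0,interpolation=2)) if 0 else cv2.imwrite('pics/za.png',cv2.resize(a,None,fx=4,fy=4,interpolation=2))
cv2.imwrite('pics/zb.png',cv2.resize(b,None,fx=4,fy=4,interpolation=2))
```

```text
(no output)
```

View pics/za.png

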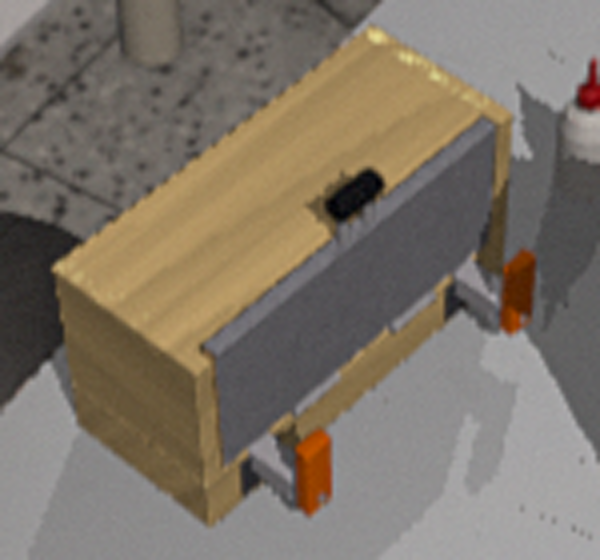

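View pics/zb.png

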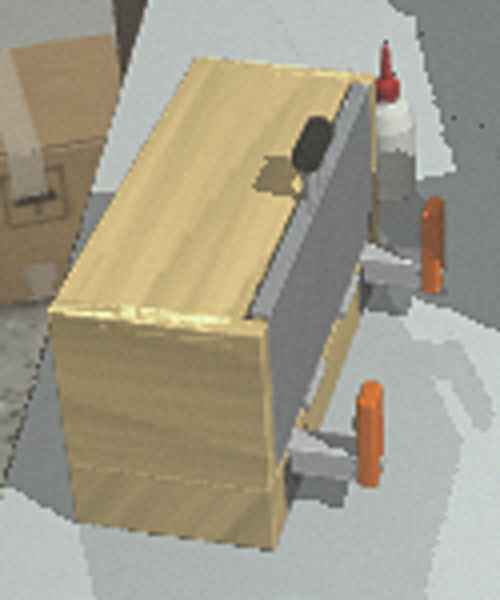

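```bash
cat >> look.py <<'E'
def Rm(o): return R.from_euler('xyz',o,degrees=True).as_matrix()
def proj(c,P):
    K,e,o=CAL[c] if c in CAL else cal(c); q=(np.atleast_2d(P)-e)@Rm(o); q=q@K.T; return q[:,:2]/q[:,2:]
CAL={}
E
python3 - <<'E'
from look import *
from scipy.optimize import least_squares
M=np.array([[0,140,158],[120,140,158],[120,-140,158],[0,-140,158],[0,140,0],[120,140,0]])/1000
A=np.array([[205,372],[57,267],[368,30],[511,118],[210,523],[80,425]])/4+[230,160]
B=np.array([[268,322],[50,312],[195,58],[375,78],[275,549],[78,520]])/4+[220,170]
CAL.update({c:cal(c) for c in('scene','side')})
def W(p,M): 
    c,s=np.cos(p[2]),np.sin(p[2]); return M@np.array([[c,s,0],[-s,c,0],[0,0,1]])+[p[0],p[1],p[3] if len(p)>3 else 0]
def f(p): return np.r_[(proj('scene',W(p,M))-A).ravel(),(proj('side',W(p,M))-B).ravel()]
for p0 in ([.589,-.066,-.16],[.589,-.066,-.16,0]):
    r=least_squares(f,p0); print(r.x,np.degrees(r.x[2]),np.round(r.fun.reshape(-1,2),1).tolist())
p=r.x
for c,k in(('scene',A),('side',B)):
    f2=lambda p:(proj(c,W(p,M))-k).ravel(); print(c,least_squares(f2,[.589,-.066,-.16]).x)
E
```

```text
[ 0.59986688 -0.07339607 -0.1629069 ] -9.333877632292166 [[-1.5, 0.4], [-1.1, -0.3], [1.1, -2.5], [1.3, -2.2], [1.0, 2.2], [-0.2, 0.7], [-0.7, 2.8], [-0.6, -1.1], [-0.0, -1.5], [0.1, -2.2], [0.9, 0.5], [0.2, 1.0]]
[ 0.60122134 -0.07680515 -0.16314704 -0.00398867] -9.347636934266623 [[-1.0, 0.2], [-0.5, -0.3], [1.4, -2.3], [1.5, -2.1], [1.5, 1.9], [0.3, 0.5], [-1.1, 3.3], [-0.7, -0.6], [-0.3, -0.8], [-0.3, -1.5], [0.5, 0.7], [-0.0, 1.2]]
scene [ 0.59981592 -0.07295905 -0.16428974]
side [ 0.5999226  -0.07405426 -0.16176022]
```

```bash
cat >> look.py <<'E'
import sys
CX,CY,CW=0.5975,-0.072,np.radians(-9.3)
def cab(p): 
    c,s=np.cos(CW),np.sin(CW); return np.array([CX+c*p[0]-s*p[1],CY+s*p[0]+c*p[1],p[2]])
def toolR(th,sgn=1):
    t=np.radians(th); Rc=R.from_euler('z',CW).as_matrix()
    x=Rc@[np.sin(t),0,-np.cos(t)]; y=Rc@[0,sgn,0]; return np.c_[x,y,np.cross(x,y)]
def plan(tcp,Rt,n=8,cur=None):
    s=robot.state(); p=s['eef_pos']; Rc=Rm(s['ee_rot'])
    d=(np.array(tcp)-p)*100; rv=R.from_matrix(Rt@Rc.T).as_rotvec()
    print('total cm',np.round(d,2),'rv',np.round(rv,3),'deg',np.degrees(np.linalg.norm(rv)).round(1)); print('row',n,np.round(d/n,2),np.round(rv/n,3))
def st():
    s=robot.state(); print('t',round(s['clock'],2),'p',np.round(s['eef_pos'],4),'F',np.round(s['force'],1),'gap',round(s['finger_gap'],4)); Rc=Rm(s['ee_rot']); print('xax',np.round(Rc[:,0],3),'yax',np.round(Rc[:,1],3))
    return s
E
python3 - <<'E'
from look import *
st()
for sg in(1,-1):
    plan(cab([-.17,0,.27]),toolR(30,sg),8)
E
```

```text
t 1.1 p [ 0.1829 -0.4921  0.1952] F [0.1 0.5 1.4] gap 0.0852
xax [ 0. -0. -1.] yax [ 0.348 -0.937  0.   ]
total cm [24.68 44.76  7.48] rv [-0.702 -0.068  2.546] deg 151.3
row 8 [3.09 5.6  0.93] [-0.088 -0.009  0.318]
total cm [24.68 44.76  7.48] rv [ 0.051 -0.527 -0.506] deg 42.0
row 8 [3.09 5.6  0.93] [ 0.006 -0.066 -0.063]
```

Emit:
{"name": "jog_arm", "arguments": {
  "moves": [2.5,4.5,0.8,0.006,-0.066,-0.063,0,2.5,4.5,0.8,0.006,-0.066,-0.063,0,2.5,4.5,0.8,0.006,-0.066,-0.063,0,2.5,4.5,0.8,0.006,-0.066,-0.063,0,2.5,4.5,0.8,0.006,-0.066,-0.063,0,2.5,4.5,0.8,0.006,-0.066,-0.063,0,2.5,4.5,0.8,0.006,-0.066,-0.063,0,2.5,4.5,0.8,0.006,-0.066,-0.063,0]
}}

```text
clock: 2.1
eef_pos: [0.3833, -0.1311, 0.2599]
ee_rot: [179.7, 59.7, -9.7]
force: [1.4, -0.2, -1.3]
finger_gap: 0.0854
```

Run:
```python
from look import *
s=st(); plan(cab([-.17,0,.27]),toolR(30,-1),8)
K,e,o=cal('wrist'); print(K[0,0],e,Rm(o).round(3).tolist())
save('wrist','w1.png')
for q in ['flap','left_post','right_post','flap_pull','cabinet']:
    r=robot.boxes_of('wrist',q); print(q,[(np.round(e+Rm(o)@np.array(d['centre']),3).tolist(),round(d['confidence'],2)) for d in r[:3]])
```

```text
t 2.1 p [ 0.3833 -0.1311  0.2599] F [ 1.4 -0.2 -1.3] gap 0.0854
xax [ 0.497 -0.085 -0.864] yax [-0.164 -0.986  0.003]
total cm [4.65 8.65 1.01] rv [0.003 0.004 0.002] deg 0.3
row 8 [0.58 1.08 0.13] [0. 0. 0.]
336.93837371664904 [ 0.3662387  -0.12787948  0.45661202] [[-0.164, -0.968, 0.191], [-0.987, 0.16, -0.034], [0.002, -0.194, -0.981]]
flap [([0.602, -0.074, 0.131], 0.85)]
left_post [([0.576, 0.021, 0.051], 0.79)]
right_post [([0.532, -0.158, 0.06], 0.64)]
flap_pull [([0.605, -0.07, 0.131], 0.82)]
cabinet [([0.613, -0.077, 0.158], 0.92)]
```

View pics/w1.png

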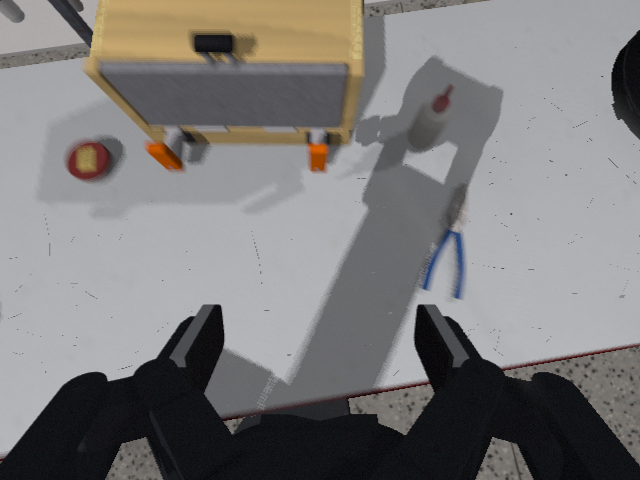

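The wrist view shows the posts at (165,155) and (318,157), the pull at (213,44) and the flap's lower edge at about row 125. I'll zoom in for a precise fit.

Run:
```python
import cv2
a=cv2.imread('pics/w1.png')[0:180,80:380]
cv2.imwrite('pics/zw1.png',cv2.resize(a,(780,468),interpolation=2))
```

```text
(no output)
```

View pics/zw1.png

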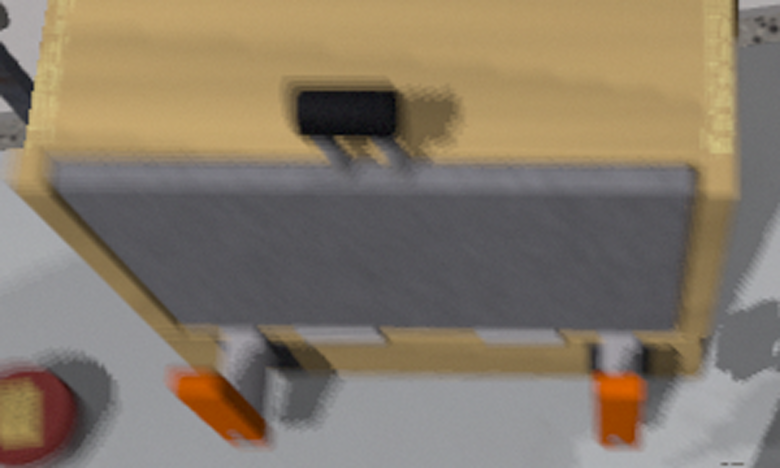

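Run:
```python
from look import *
from scipy.optimize import least_squares
e=np.array([0.3662387,-0.12787948,0.45661202])
Ro=np.array([[-0.164,-0.968,0.191],[-0.987,0.16,-0.034],[0.002,-0.194,-0.981]])
K=np.array(robot.calibration('wrist')['intrinsics'])
M=np.array([[0,140,158],[0,-140,158],[0,123,160],[0,-123,160],[0,123,50],[0,-123,50],[6,0,190],[-21.5,106,92],[-21.5,-84,92],[-21.5,-106,92]])/1000
A=np.array([[22,183],[735,197],[72,192],[690,196],[180,325],[686,330],[348,113],[170,373],[597,376],[642,376]])/2.6+[80,0]
def W(p,M):
    c,s=np.cos(p[2]),np.sin(p[2]); return M@np.array([[c,s,0],[-s,c,0],[0,0,1]])+[p[0],p[1],0]
def pj(P): q=(P-e)@Ro@K.T; return q[:,:2]/q[:,2:]
def f(p): return (pj(W(p,M))-A).ravel()
r=least_squares(f,[.598,-.072,-.16],loss='soft_l1'); print(r.x,np.degrees(r.x[2])); print(np.round(f(r.x).reshape(-1,2),1).tolist())
```

```text
[ 0.60408807 -0.07131759 -0.18473123] -10.584319633220042
[[-5.3, 0.9], [0.8, 1.0], [-8.9, -3.6], [1.2, -0.2], [3.1, 2.3], [-4.2, 4.1], [0.1, 1.1], [2.0, -17.5], [-1.0, -15.4], [0.4, -15.1]]
```

Run:
```python
from look import *
s=st()
K,e,o=cal('wrist'); a=save('wrist','w2.png'); print(e.tolist(),list(o))
np.savez('w2.npz',e=e,o=o,K=K)
K,e2,o2=cal('wrist'); print(e2,o2)
cv2.imwrite('pics/zw2.png',cv2.resize(a[0:180,80:380,::-1],(780,468),interpolation=2))
```

```text
t 2.4 p [ 0.3826 -0.133   0.2591] F [-0.5 -0.2 -0.2] gap 0.0853
xax [ 0.493 -0.084 -0.866] yax [-0.161 -0.987  0.004]
[0.36645563150470767, -0.12974759256855598, 0.45585025922933115] [np.float64(-169.08686037673002), np.float64(-0.198288492528891), np.float64(-99.26917766286158)]
[ 0.36641462 -0.13019806  0.45573734] [-169.10122002   -0.18145354  -99.342311  ]
```

View pics/zw2.png

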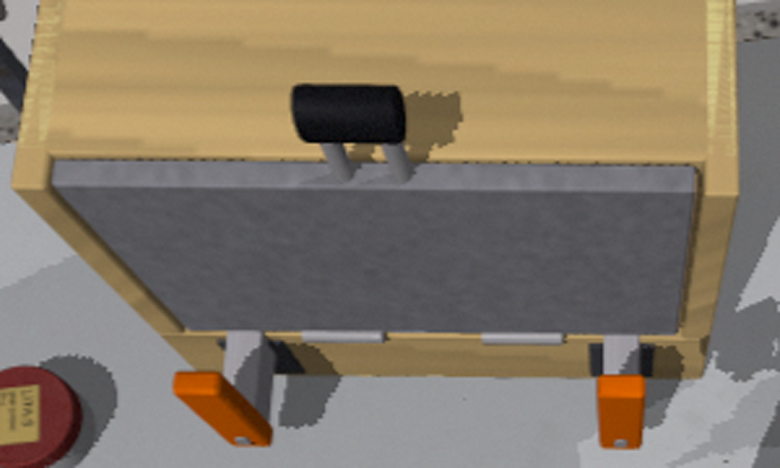

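Run:
```python
from look import *
from scipy.optimize import least_squares
d=np.load('w2.npz'); e,K=d['e'],d['K']; Ro=Rm(d['o'])
M=np.array([[0,140,158],[0,-140,158],[0,123,160],[0,-123,160],[0,123,50],[0,-123,50],[6,0,190],[0,-140,0],[-21.5,106,92],[-21.5,-84,92],[-21.5,-106,92],[-33.5,-84,92],[-33.5,-106,92]])/1000
A=np.array([[14,189],[737,196],[52,187],[693,193],[187,330],[680,334],[348,113],[702,375],[175,374],[599,377],[643,376],[599,392],[644,391]])/2.6+[80,0]
def W(p,M):
    c,s=np.cos(p[2]),np.sin(p[2]); return M@np.array([[c,s,0],[-s,c,0],[0,0,1]])+[p[0],p[1],0]
def pj(P): q=(P-e)@Ro@K.T; return q[:,:2]/q[:,2:]
def f(p,n=8): return (pj(W(p,M))-A)[:n].ravel()
r=least_squares(f,[.598,-.072,-.16],loss='soft_l1'); print(r.x,np.degrees(r.x[2])); print(np.round((pj(W(r.x,M))-A),1).tolist())
def g(p):
    M2=M.copy(); M2[8:,0]-=p[3]; return (pj(W(p,M2))-A).ravel()
r=least_squares(g,[.598,-.072,-.16,0],loss='soft_l1'); print(r.x); print(np.round(g(r.x).reshape(-1,2),1).tolist())
```

```text
[ 0.60177646 -0.07370728 -0.16792709] -9.621513305513501
[[-2.8, -0.3], [1.4, -0.8], [-1.6, -0.8], [1.4, -1.2], [0.3, 1.0], [-1.1, 0.8], [0.7, 0.4], [-0.1, 2.5], [0.3, -17.2], [-0.6, -17.1], [1.2, -16.6], [-0.8, -13.4], [0.8, -12.9]]
[ 0.60183925 -0.07386133 -0.16491328  0.02043302]
[[-2.7, -0.0], [1.5, -1.3], [-1.5, -0.5], [1.5, -1.6], [0.4, 1.2], [-1.0, 0.5], [0.8, 0.3], [-0.0, 2.2], [-1.3, -0.8], [-0.6, -1.2], [1.4, -0.8], [-0.7, 2.7], [1.0, 3.1]]
```

Run:
```python
from look import *
d=np.load('w2.npz'); CAL['wrist']=(d['K'],d['e'],d['o'])
CAL.update({c:cal(c) for c in('scene','side')})
def W(p,M):
    c,s=np.cos(p[2]),np.sin(p[2]); return M@np.array([[c,s,0],[-s,c,0],[0,0,1]])+[p[0],p[1],0]
p=[.6018,-.0738,-.166]
def box(x0,x1,y0,y1,z0,z1):
    return np.array([[x,y,z] for x in(x0,x1) for y in(y0,y1) for z in(z0,z1)])/1000
E=[(0,1),(2,3),(4,5),(6,7),(0,2),(1,3),(4,6),(5,7),(0,4),(1,5),(2,6),(3,7)]
out=[]
for c,fn,(r0,r1,c0,c1),k in(('scene','scene0.png',(160,300,230,380),4),('side','side0.png',(170,320,220,345),4),('wrist','w2.png',(0,180,80,380),2.6)):
    im=cv2.imread('pics/'+fn)[r0:r1,c0:c1]; im=cv2.resize(im,None,fx=k,fy=k,interpolation=2)
    for b,col in((box(0,120,-140,140,0,158),(255,0,0)),(box(-33.5,-21.5,84,106,50,92),(0,255,0)),(box(-33.5,-21.5,-106,-84,50,92),(0,255,0)),(box(-53.5,-41.5,84,106,50,92),(255,0,255)),(box(-53.5,-41.5,-106,-84,50,92),(255,0,255))):
        q=((proj(c,W(p,b))-[c0,r0])*k).astype(int)
        for i,j in E: cv2.line(im,tuple(map(int,q[i])),tuple(map(int,q[j])),col,1)
    cv2.imwrite(f'pics/ov_{c}.png',im)
```

```text
(no output)
```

View pics/ov_scene.png

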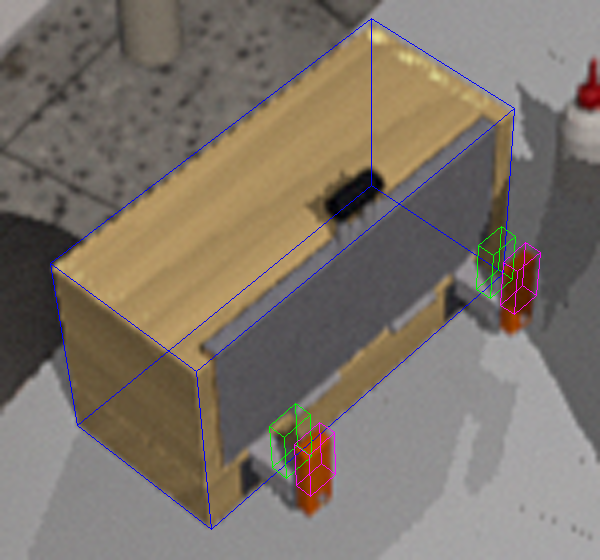

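View pics/ov_side.png

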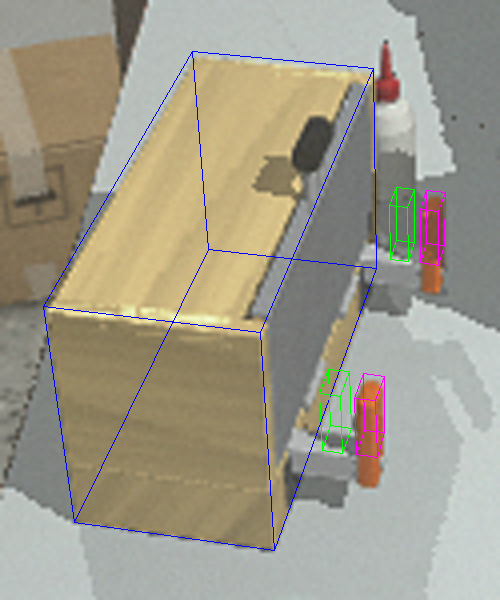

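View pics/ov_wrist.png

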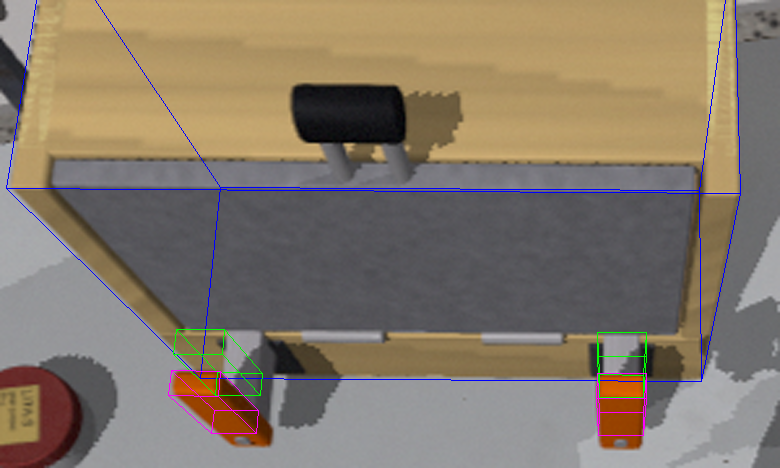

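```bash
sed -i 's/^CX,CY,CW=.*/CX,CY,CW=0.6018,-0.0738,-0.166/' look.py
cat >> look.py <<'E'
def gtcp(g,th): t=np.radians(th); return cab(np.array(g)+.0187*np.array([np.sin(t),0,-np.cos(t)]))
E
python3 - <<'E'
from look import *
s=st()
t=np.radians(30); b=.065*np.array([-np.sin(t),0,np.cos(t)])
g=np.array([-.046,.095,.075])
plan(gtcp(g+b,30),toolR(30,-1),5)
print(cab([-.046,.095,.075]),cab([-.046,-.095,.075]),'down',(gtcp(g,30)-gtcp(g+b,30))*100)
E
```

```text
t 2.45 p [ 0.3825 -0.1334  0.259 ] F [-0.4 -0.5  0.4] gap 0.0853
xax [ 0.493 -0.084 -0.866] yax [-0.163 -0.987  0.004]
total cm [ 16.68  16.47 -14.39] rv [ 0.004 -0.001 -0.003] deg 0.3
row 5 [ 3.34  3.29 -2.88] [ 0.001 -0.    -0.001]
[0.57213001 0.02749507 0.075     ] [ 0.54073466 -0.15989311  0.075     ] down [ 3.20532423 -0.53702567 -5.62916512]
```

Emit:
{"name": "jog_arm", "arguments": {
  "moves": [2.8,2.8,-2.4,0,0,0,0,2.8,2.8,-2.4,0,0,0,0,2.8,2.7,-2.4,0,0,0,0,2.8,2.7,-2.4,0,0,0,0,2.8,2.7,-2.4,0,0,0,0,2.7,2.7,-2.4,0,0,0,0,0,0,0,0,0,0,0,0,0,0,0,0,0,0]
}}

```text
clock: 3.45
eef_pos: [0.5499, 0.0302, 0.1151]
ee_rot: [179.5, 60.0, -9.8]
force: [-0.3, -0.3, -1.1]
finger_gap: 0.0854
```

Run:
```python
from look import *
s=st()
K,e,o=cal('wrist'); a=save('wrist','w3.png'); np.savez('w3.npz',e=e,o=o,K=K)
CAL['wrist']=(K,e,o); P=cab
im=a[:,:,::-1].copy()
for x,col in((-47.5,(255,0,255)),(-43.5,(0,255,0))):
  for y in(95,):
    b=np.array([cab(np.array([x+i,y+j,k])/1000) for i in(-6,6) for j in(-11,11) for k in(50,92)])
    q=proj('wrist',b).astype(int)
    for i,j in [(0,1),(2,3),(4,5),(6,7),(0,2),(1,3),(4,6),(5,7),(0,4),(1,5),(2,6),(3,7)]: cv2.line(im,tuple(map(int,q[i])),tuple(map(int,q[j])),col,1)
    print(x,q.tolist())
cv2.imwrite('pics/w3o.png',im)
```

```text
t 3.45 p [0.5499 0.0302 0.1151] F [-0.3 -0.3 -1.1] gap 0.0854
xax [ 0.493 -0.085 -0.866] yax [-0.163 -0.987  0.004]
-47.5 [[331, 261], [333, 254], [303, 261], [300, 254], [331, 246], [333, 236], [303, 246], [300, 236]]
-43.5 [[331, 256], [333, 248], [303, 256], [300, 248], [331, 241], [333, 230], [303, 241], [300, 230]]
```

View pics/w3o.png

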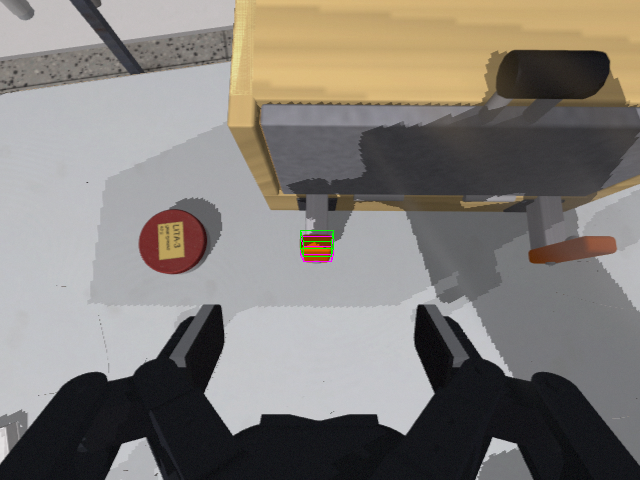

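The overlay fits the left post at cabinet x ≈ -47 mm, image (316,248). Moving in to grasp it.

Run:
```python
from look import *
plan(gtcp([-.047,.095,.074],30),toolR(30,-1),4)
```

```text
total cm [ 3.03 -0.41 -5.82] rv [ 0.004  0.001 -0.002] deg 0.3
row 4 [ 0.76 -0.1  -1.45] [ 0.001  0.    -0.001]
```

Emit:
{"name": "jog_arm", "arguments": {
  "moves": [0.8,-0.1,-1.5,0,0,0,0,0.8,-0.1,-1.5,0,0,0,0,0.8,-0.1,-1.5,0,0,0,0,0.7,-0.1,-1.3,0,0,0,0,0,0,0,0,0,0,0,0,0,0,0,0,0,255,0,0,0,0,0,0,255,0,0,0,0,0,0,255]
}}

```text
clock: 4.5
eef_pos: [0.5811, 0.0278, 0.0579]
ee_rot: [179.6, 59.9, -9.6]
force: [0.4, 0.0, 0.4]
finger_gap: 0.032
```

Emit:
{"name": "jog_arm", "arguments": {
  "moves": [0,0,0,0,0,0,255,0,0,0,0,0,0,255,0,0,0,0,0,0,255,0,0,0,0,0,0,255,0,0,0,0,0,0,255,0,0,0,0,0,0,255,0,0,0,0,0,0,255,0,0,0,0,0,0,255]
}}

```text
clock: 5.5
eef_pos: [0.5814, 0.0279, 0.058]
ee_rot: [179.6, 59.9, -9.6]
force: [-2.4, 0.4, 5.7]
finger_gap: 0.0001
```

Run:
```python
from look import *
s=st(); save('wrist','w4.png'); print(cab([-.1,0,0])-cab([0,0,0]))
```

```text
t 5.5 p [0.5814 0.0279 0.058 ] F [-2.4  0.4  5.7] gap 0.0001
xax [ 0.495 -0.083 -0.865] yax [-0.16  -0.987  0.003]
[-0.09862536  0.01652387  0.        ]
```

View pics/w4.png

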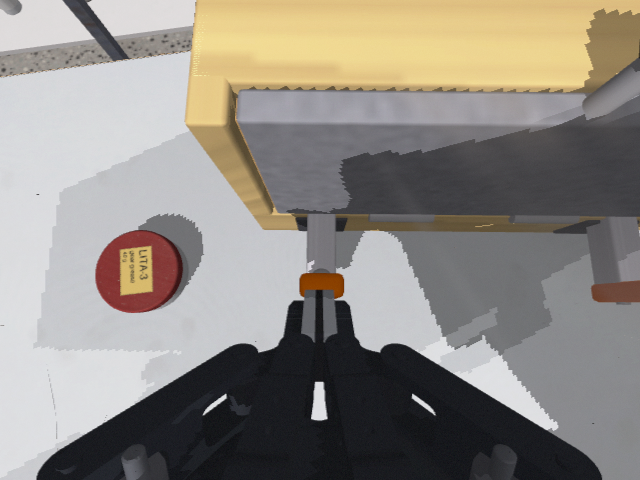

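The gripper closed on nothing. The post, at (322,285), is beyond the fingertips. I'll check the geometry before trying again.

Run:
```python
from look import *
s=st(); K,e,o=cal('wrist'); Rt=Rm(s['ee_rot']); p=s['eef_pos']
for b in(0,.0187,.04): print(b,proj('wrist',p-Rt[:,0]*b).round(1))
print('cam in tool',Rt.T@(e-p))
for x in(-27.5,-33,-40,-47.5): print(x,proj('wrist',np.array([cab([(x+i)/1000,(95+j)/1000,.092]) for i in(-6,6) for j in(-11,11)])).round(0).tolist())
a=save('scene','s5.png'); b=save('side','d5.png')
cv2.imwrite('pics/s5z.png',cv2.resize(a[200:300,270:370,::-1],None,fx=4,fy=4,interpolation=2))
cv2.imwrite('pics/d5z.png',cv2.resize(b[200:320,240:360,::-1],None,fx=5,fy=4.9,interpolation=2))
```

```text
t 5.55 p [0.5815 0.028  0.0581] F [-1.3  0.3  5.9] gap -0.0001
xax [ 0.495 -0.083 -0.865] yax [-0.16  -0.987  0.003]
0 [[318.6 273.7]]
0.0187 [[318.6 288.8]]
0.04 [[318.5 310.1]]
cam in tool [-0.17859565  0.00021639 -0.08411336]
-27.5 [[346.0, 261.0], [300.0, 261.0], [345.0, 237.0], [301.0, 236.0]]
-33 [[346.0, 272.0], [300.0, 272.0], [345.0, 248.0], [300.0, 247.0]]
-40 [[346.0, 287.0], [300.0, 287.0], [346.0, 262.0], [300.0, 262.0]]
-47.5 [[346.0, 303.0], [300.0, 303.0], [346.0, 277.0], [300.0, 277.0]]
```

View pics/s5z.png

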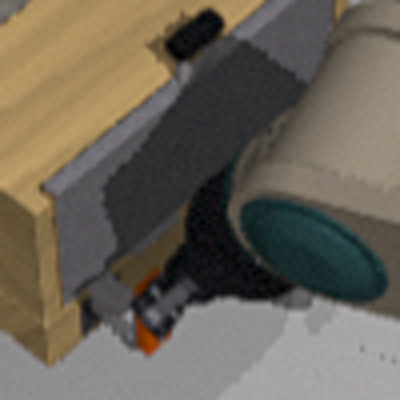

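View pics/d5z.png

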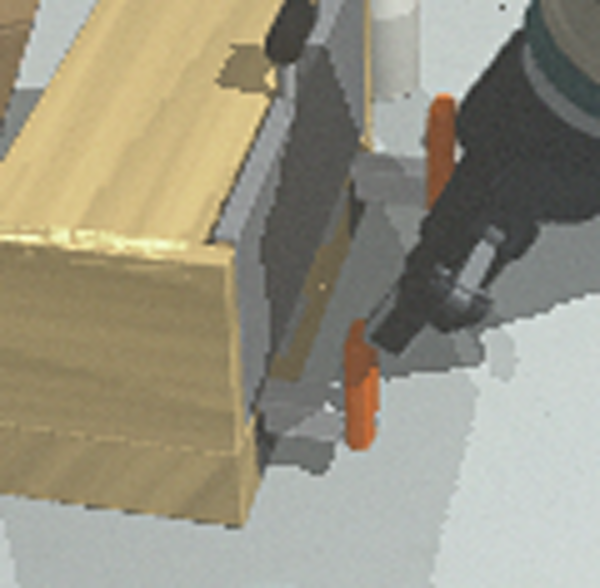

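Run:
```python
from look import *
s=st(); Rt=Rm(s['ee_rot']); p=s['eef_pos']
for c,(x0,y0,kx,ky) in(('side',(240,200,5,4.9)),('scene',(270,200,4,4))):
  for b in(0,.0187,.04,.1):
    for w in(-.011,0,.011):
      q=proj(c,p-Rt[:,0]*b+Rt[:,2]*w)[0]; print(c,b,w,q.round(1),np.round((q-[x0,y0])*[kx,ky]))
  for x in(-27.5,-40,-47.5): print(x,np.round((proj(c,np.array([cab([(x+i)/1000,(95+j)/1000,.092]) for i in(-6,6) for j in(-11,11)]))-[x0,y0])*[kx,ky]).tolist())
```

```text
t 5.65 p [0.5815 0.028  0.0581] F [-1.7  0.6  4.9] gap -0.0
xax [ 0.495 -0.083 -0.865] yax [-0.16  -0.987  0.003]
side 0 -0.011 [303.8 275.9] [319. 372.]
side 0 0 [307.9 278.3] [339. 383.]
side 0 0.011 [312.  280.6] [360. 395.]
side 0.0187 -0.011 [307.6 271. ] [338. 348.]
side 0.0187 0 [311.8 273.3] [359. 359.]
side 0.0187 0.011 [315.9 275.7] [380. 371.]
side 0.04 -0.011 [312.1 265.2] [361. 319.]
side 0.04 0 [316.3 267.6] [382. 331.]
side 0.04 0.011 [320.5 270. ] [403. 343.]
side 0.1 -0.011 [325.3 248.2] [427. 236.]
side 0.1 0 [329.7 250.7] [448. 249.]
side 0.1 0.011 [334.  253.3] [470. 261.]
-27.5 [[337.0, 309.0], [326.0, 339.0], [311.0, 305.0], [300.0, 335.0]]
-40 [[364.0, 312.0], [353.0, 342.0], [338.0, 309.0], [327.0, 339.0]]
-47.5 [[380.0, 314.0], [370.0, 344.0], [354.0, 311.0], [343.0, 341.0]]
scene 0 -0.011 [302.2 272.7] [129. 291.]
scene 0 0 [305.1 276.2] [141. 305.]
scene 0 0.011 [308.1 279.7] [152. 319.]
scene 0.0187 -0.011 [304.9 270.8] [139. 283.]
scene 0.0187 0 [307.9 274.4] [151. 297.]
scene 0.0187 0.011 [310.9 277.9] [163. 312.]
scene 0.04 -0.011 [308.  268.6] [152. 274.]
scene 0.04 0 [311.  272.2] [164. 289.]
scene 0.04 0.011 [314.1 275.8] [176. 303.]
scene 0.1 -0.011 [317.3 262. ] [189. 248.]
scene 0.1 0 [320.5 265.7] [202. 263.]
scene 0.1 0.011 [323.6 269.5] [215. 278.]
-27.5 [[150.0, 255.0], [124.0, 277.0], [135.0, 244.0], [110.0, 266.0]]
-40 [[166.0, 266.0], [140.0, 288.0], [151.0, 255.0], [125.0, 277.0]]
-47.5 [[175.0, 273.0], [149.0, 295.0], [160.0, 262.0], [134.0, 284.0]]
```

Run:
```python
import cv2
a=cv2.imread('pics/w4.png')[200:370,240:400]
cv2.imwrite('pics/w4z.png',cv2.resize(a,None,fx=3.5,fy=3.5,interpolation=2))
a=cv2.imread('pics/w3.png')[180:320,240:400]
cv2.imwrite('pics/w3z.png',cv2.resize(a,None,fx=4,fy=4,interpolation=2))
```

```text
(no output)
```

View pics/w4z.png

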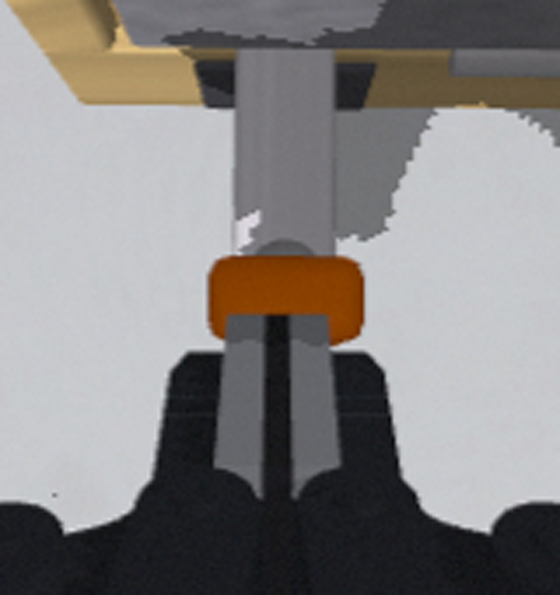

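View pics/w3z.png

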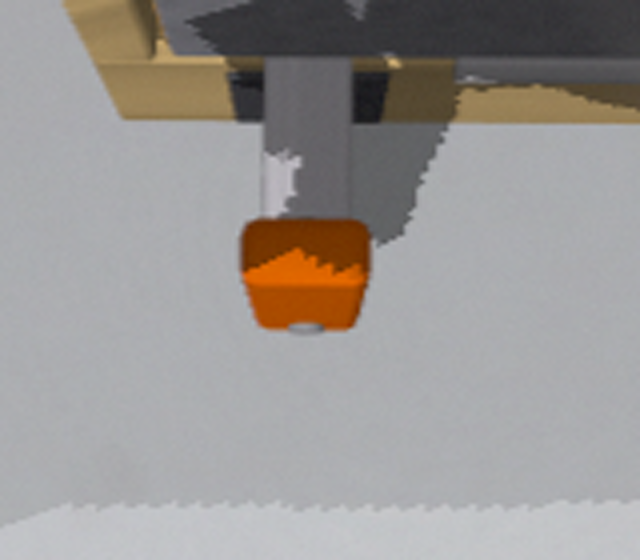

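Run:
```python
from look import *
s=st(); Rt=Rm(s['ee_rot']); p=s['eef_pos']
for b in(0,.01,.02,.03,.04):
    for w in(-.011,.011):
      print(b,w,proj('wrist',np.array([p-Rt[:,0]*b+Rt[:,2]*w+Rt[:,1]*v for v in(-.011,.011)])).round(1).tolist())
print(s['joint_torque'].round(2),s['moment'].round(2))
```

```text
t 5.65 p [0.5815 0.028  0.0581] F [-1.7  0.6  4.9] gap -0.0
xax [ 0.495 -0.083 -0.865] yax [-0.16  -0.987  0.003]
0 -0.011 [[299.4, 256.2], [337.8, 256.2]]
0 0.011 [[300.1, 290.6], [337.2, 290.6]]
0.01 -0.011 [[298.4, 263.2], [338.8, 263.2]]
0.01 0.011 [[299.1, 299.0], [338.1, 299.0]]
0.02 -0.011 [[297.2, 271.0], [339.9, 271.0]]
0.02 0.011 [[298.1, 308.3], [339.1, 308.3]]
0.03 -0.011 [[296.0, 279.6], [341.1, 279.6]]
0.03 0.011 [[297.0, 318.6], [340.2, 318.7]]
0.04 -0.011 [[294.6, 289.3], [342.4, 289.3]]
0.04 0.011 [[295.7, 330.2], [341.4, 330.2]]
[ -0.28 -28.05 -31.71  -0.3   -1.39   0.  ] [0.06 0.02 0.03]
```

Run:
```python
from look import *
p=np.array([0.1829,-.4921,.1952])
for z in(0,.013,.03,.045,.06): print(z,proj('side',p+[0,0,z]).round(1), proj('side',np.array([p+[s*.348*.0427,-s*.937*.0427,z] for s in(1,-1)])).round(1).tolist())
a=cv2.imread('pics/side0.png')[50:140,420:510]
cv2.imwrite('pics/side0z.png',cv2.resize(a,None,fx=6,fy=6,interpolation=2))
```

```text
0 [[450.6 130.4]] [[443.3, 124.9], [458.3, 136.0]]
0.013 [[451.3 126.2]] [[443.9, 120.9], [459.0, 131.8]]
0.03 [[452.1 120.8]] [[444.7, 115.5], [460.0, 126.3]]
0.045 [[452.9 115.9]] [[445.4, 110.7], [460.8, 121.3]]
0.06 [[453.7 110.9]] [[446.1, 105.8], [461.7, 116.3]]
```

View pics/side0z.png

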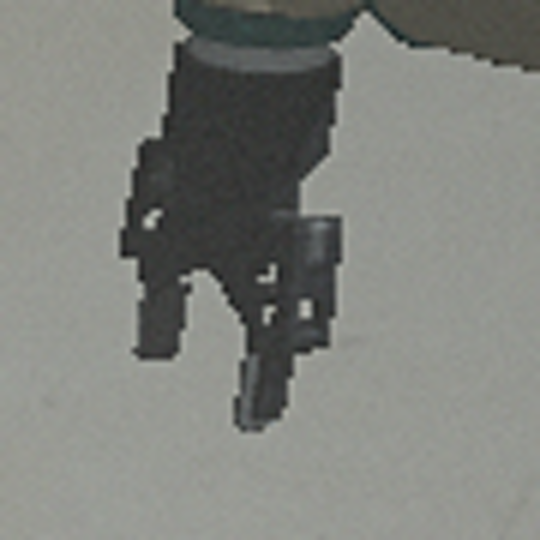

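Every view shows the real fingertips about 33 mm short of the reported TCP: the tips in the start side image, the open tips in the wrist image, and now the shut fingers resting on top of the post. I'll use an effective grasp offset of about 50 mm.

```bash
cat >> look.py <<'E'
def gtcp(g,th,off=.050): t=np.radians(th); return cab(np.array(g)+off*np.array([np.sin(t),0,-np.cos(t)]))
E
python3 - <<'E'
from look import *
plan(gtcp([-.046,.095,.075],30),toolR(30,-1),4)
s=robot.state();p=s['eef_pos'];c,w=np.cos(CW),np.sin(CW);d=p-[CX,CY,0];print('eef cab',d[0]*c+d[1]*w,-d[0]*w+d[1]*c)
E
```

```text
total cm [ 1.53 -0.46 -2.64] rv [ 0.004  0.002 -0.005] deg 0.4
row 4 [ 0.38 -0.11 -0.66] [ 0.001  0.    -0.001]
eef cab -0.036871301797921426 0.09700183773686953
```

Emit:
{"name": "jog_arm", "arguments": {
  "moves": [-0.5,0.1,1.0,0,0,0,0,0,0,0,0,0,0,0,0,0,0,0,0,0,0,0,0,0,0,0,0,0,0,0,0,0,0,0,0,0.6,-0.2,-1.2,0,0,0,0,0.7,-0.2,-1.2,0,0,0,0,0.7,-0.2,-1.2,0,0,0,0]
}}

```text
clock: 6.65
eef_pos: [0.596, 0.0227, 0.0298]
ee_rot: [179.6, 60.0, -9.6]
force: [-0.9, -0.2, 0.8]
finger_gap: 0.0851
```

Run:
```python
from look import *
s=st(); a=save('wrist','w5.png'); b=save('side','d6.png')
cv2.imwrite('pics/d6z.png',cv2.resize(b[200:320,240:360,::-1],None,fx=5,fy=4.9,interpolation=2))
```

```text
t 6.65 p [0.596  0.0227 0.0298] F [-0.9 -0.2  0.8] gap 0.0851
xax [ 0.493 -0.084 -0.866] yax [-0.161 -0.987  0.004]
```

View pics/w5.png

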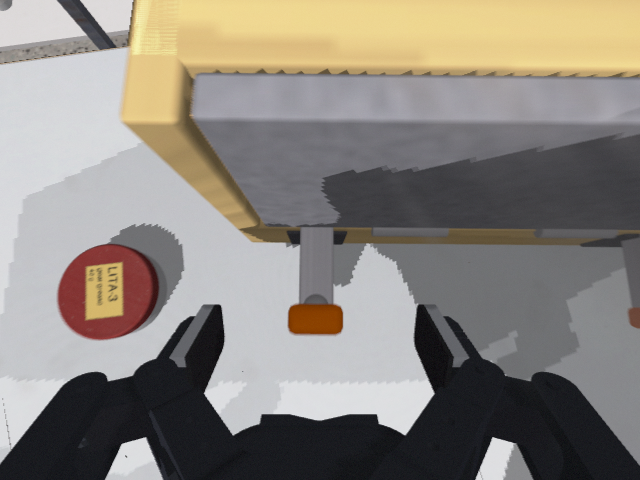

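View pics/d6z.png

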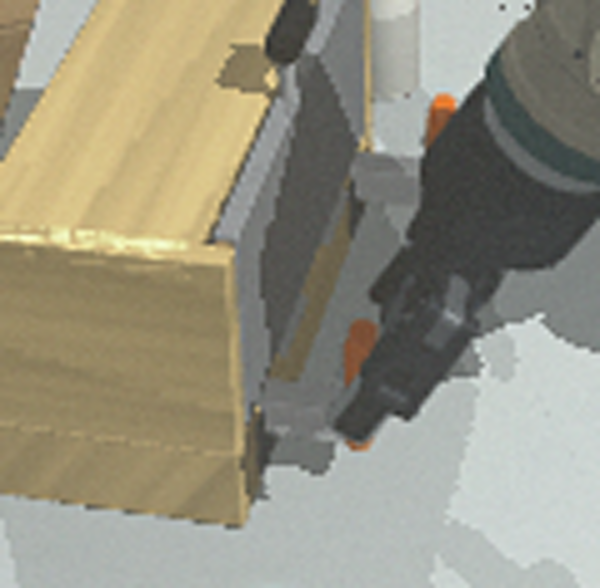

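The fingers now straddle the post, which is at (315,320) between the tips at x = 222 and 415. Closing.

Emit:
{"name": "jog_arm", "arguments": {
  "moves": [0,0,0,0,0,0,255,0,0,0,0,0,0,255,0,0,0,0,0,0,255,0,0,0,0,0,0,255,0,0,0,0,0,0,255,0,0,0,0,0,0,255,-0.5,0.1,0,0,0,0,255,-0.5,0.1,0,0,0,0,255]
}}

```text
clock: 7.75
eef_pos: [0.5866, 0.0258, 0.0321]
ee_rot: [179.8, 59.8, -9.4]
force: [4.3, 4.1, -1.5]
finger_gap: 0.0212
```

Emit:
{"name": "jog_arm", "arguments": {
  "moves": [-0.8,0.13,0,0,0,0,255,-0.8,0.13,0,0,0,0,255,-0.8,0.13,0,0,0,0,255,-0.8,0.13,0,0,0,0,255,-0.8,0.13,0,0,0,0,255,-0.8,0.13,0,0,0,0,255,-0.8,0.13,0,0,0,0,255,0,0,0,0,0,0,255]
}}

```text
clock: 8.75
eef_pos: [0.5301, 0.0354, 0.032]
ee_rot: [179.9, 59.9, -9.3]
force: [-2.8, 9.4, 2.2]
finger_gap: 0.021
```

Run:
```python
from look import *
s=st(); a=save('wrist','w6.png'); b=save('side','d7.png')
cv2.imwrite('pics/d7z.png',cv2.resize(b[200:320,240:360,::-1],None,fx=5,fy=4.9,interpolation=2))
```

```text
t 8.75 p [0.5301 0.0354 0.032 ] F [-2.8  9.4  2.2] gap 0.021
xax [ 0.495 -0.081 -0.865] yax [-0.159 -0.987  0.001]
```

View pics/w6.png

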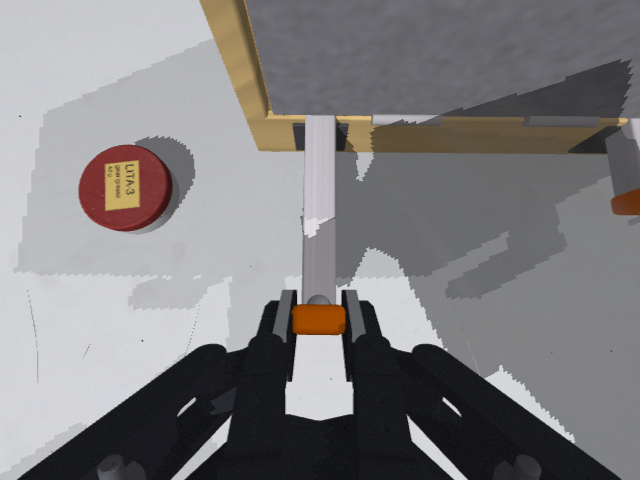

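Emit:
{"name": "jog_arm", "arguments": {
  "moves": [-0.3,0.1,0,0,0,0,255,-0.3,0.1,0,0,0,0,255,-0.3,0.1,0,0,0,0,255,-0.2,0.03,0,0,0,0,255,-0.2,0.03,0,0,0,0,255,-0.2,0.03,0,0,0,0,255,0,0,0,0,0,0,255,0,0,0,0,0,0,255]
}}

```text
clock: 9.85
eef_pos: [0.5197, 0.0373, 0.0339]
ee_rot: [179.8, 59.2, -9.4]
force: [51.0, -5.2, -30.7]
finger_gap: 0.0207
```

Emit:
{"name": "jog_arm", "arguments": {
  "moves": [0.3,-0.05,0,0,0,0,255,0.2,0,0,0,0,0,0,0,0,0,0,0,0,0,0,0,0,0,0,0,0,0,0,0,0,0,0,0,-0.5,0.1,0.9,0,0,0,0,-1.0,0.1,1.8,0,0,0,0,-1.5,0.1,2.5,0,0,0,0]
}}

```text
clock: 10.85
eef_pos: [0.489, 0.0404, 0.0837]
ee_rot: [179.6, 60.0, -9.6]
force: [-0.0, -0.3, 0.2]
finger_gap: 0.0855
```

Run:
```python
from look import *
s=st(); a=save('wrist','w7.png'); b=save('side','d8.png')
t=np.radians(30); bb=.05*np.array([-np.sin(t),0,np.cos(t)]); g=np.array([-.046,-.095,.075])
plan(gtcp(g+bb,30),toolR(30,-1),6); print((gtcp(g,30)-gtcp(g+bb,30))*100)
```

```text
t 10.85 p [0.489  0.0404 0.0837] F [-0.  -0.3  0.2] gap 0.0855
xax [ 0.493 -0.084 -0.866] yax [-0.16  -0.987  0.004]
total cm [  4.99 -20.06  -1.2 ] rv [ 0.003  0.006 -0.005] deg 0.5
row 6 [ 0.83 -3.34 -0.2 ] [ 0.001  0.001 -0.001]
[ 2.46563402 -0.41309667 -4.33012702]
```

View pics/w7.png

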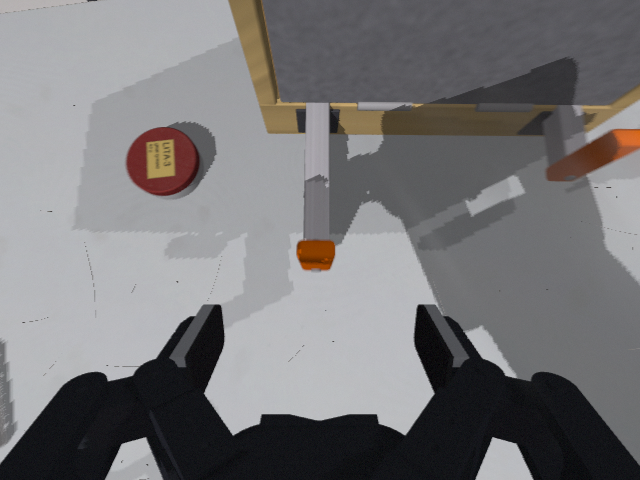

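The left support is out and released. Now the right one.

Emit:
{"name": "jog_arm", "arguments": {
  "moves": [0.8,-3.3,0,0,0,0,0,0.8,-3.3,0,0,0,0,0,0.8,-3.3,-0.2,0,0,0,0,0.8,-3.3,-0.2,0,0,0,0,0.9,-3.4,-0.4,0,0,0,0,0.9,-3.4,-0.4,0,0,0,0,0,0,0,0,0,0,0,0,0,0,0,0,0,0]
}}

```text
clock: 11.95
eef_pos: [0.5396, -0.1593, 0.0705]
ee_rot: [179.6, 60.0, -9.6]
force: [0.4, 0.2, -0.6]
finger_gap: 0.085
```

Run:
```python
from look import *
s=st(); a=save('wrist','w8.png')
plan(gtcp([-.046,-.095,.075],30),toolR(30,-1),4)
im=a[:,:,::-1].copy()
b=np.array([cab(np.array([-46+i,-95+j,k])/1000) for i in(-6,6) for j in(-11,11) for k in(50,92)])
q=proj('wrist',b).astype(int)
for i,j in [(0,1),(2,3),(4,5),(6,7),(0,2),(1,3),(4,6),(5,7),(0,4),(1,5),(2,6),(3,7)]: cv2.line(im,tuple(map(int,q[i])),tuple(map(int,q[j])),(255,0,255),1)
cv2.imwrite('pics/w8o.png',im)
```

```text
t 11.95 p [ 0.5396 -0.1593  0.0705] F [ 0.4  0.2 -0.6] gap 0.085
xax [ 0.493 -0.083 -0.866] yax [-0.161 -0.987  0.003]
total cm [ 2.57 -0.51 -3.91] rv [ 0.003 -0.    -0.005] deg 0.4
row 4 [ 0.64 -0.13 -0.98] [ 0.001 -0.    -0.001]
```

View pics/w8o.png

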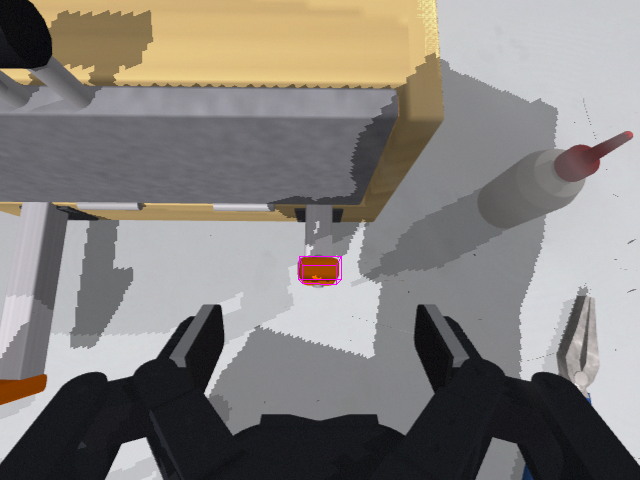

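Emit:
{"name": "jog_arm", "arguments": {
  "moves": [0.7,-0.1,-1.0,0,0,0,0,0.7,-0.1,-1.0,0,0,0,0,0.6,-0.1,-1.0,0,0,0,0,0.6,-0.1,-0.9,0,0,0,0,0,0,0,0,0,0,255,0,0,0,0,0,0,255,0,0,0,0,0,0,255,0,0,0,0,0,0,255]
}}

```text
clock: 13.0
eef_pos: [0.5662, -0.1634, 0.0329]
ee_rot: [179.7, 59.9, -9.5]
force: [-1.1, 1.5, 3.1]
finger_gap: 0.0212
```

Emit:
{"name": "jog_arm", "arguments": {
  "moves": [0,0,0,0,0,0,255,0,0,0,0,0,0,255,-0.8,0.14,0,0,0,0,255,-0.8,0.14,0,0,0,0,255,-0.8,0.14,0,0,0,0,255,-0.8,0.14,0,0,0,0,255,-0.8,0.14,0,0,0,0,255,-0.8,0.14,0,0,0,0,255]
}}

```text
clock: 14.0
eef_pos: [0.5182, -0.1552, 0.033]
ee_rot: [179.6, 59.8, -9.6]
force: [5.2, 2.8, 1.2]
finger_gap: 0.0212
```

Emit:
{"name": "jog_arm", "arguments": {
  "moves": [-0.6,0.1,0,0,0,0,255,-0.6,0.1,0,0,0,0,255,-0.5,0.1,0,0,0,0,255,-0.3,0.05,0,0,0,0,255,-0.3,0.05,0,0,0,0,255,-0.3,0.05,0,0,0,0,255,-0.2,0.03,0,0,0,0,255,0,0,0,0,0,0,255]
}}

```text
clock: 15.0
eef_pos: [0.4935, -0.1511, 0.0337]
ee_rot: [179.6, 59.4, -9.7]
force: [53.3, -4.9, -30.7]
finger_gap: 0.0207
```

Stop reached on the right as well. Releasing, retreating and checking.

Emit:
{"name": "jog_arm", "arguments": {
  "moves": [0.3,-0.05,0,0,0,0,255,0.2,0,0,0,0,0,0,0,0,0,0,0,0,0,0,0,0,0,0,0,0,0,0,0,0,0,0,0,-0.5,0.1,0.9,0,0,0,0,-1.0,0.1,2.5,0,0,0,0,-1.5,0.1,4.0,0,0,0,0]
}}

```text
clock: 16.0
eef_pos: [0.4636, -0.1474, 0.1062]
ee_rot: [179.6, 60.1, -9.5]
force: [0.4, 0.2, 0.2]
finger_gap: 0.0854
```

Run:
```python
from look import *
s=st(); a=save('wrist','w9.png'); b=save('side','d9.png');c=save('scene','s9.png')
def ov(cam,im):
  im=im[:,:,::-1].copy()
  for y in(95,-95):
    b=np.array([cab(np.array([-117.5+i,y+j,k])/1000) for i in(-6,6) for j in(-11,11) for k in(50,92)])
    q=proj(cam,b).astype(int)
    for i,j in [(0,1),(2,3),(4,5),(6,7),(0,2),(1,3),(4,6),(5,7),(0,4),(1,5),(2,6),(3,7)]: cv2.line(im,tuple(map(int,q[i])),tuple(map(int,q[j])),(255,0,255),1)
  return im
z=[cv2.resize(ov('side',b)[180:320,240:360],(400,467),interpolation=2),cv2.resize(ov('scene',c)[200:320,270:390],(400,467),interpolation=2)]
cv2.imwrite('pics/o9.png',np.hstack(z)); cv2.imwrite('pics/w9o.png',ov('wrist',a))
```

```text
t 16.0 p [ 0.4636 -0.1474  0.1062] F [0.4 0.2 0.2] gap 0.0854
xax [ 0.492 -0.083 -0.867] yax [-0.16  -0.987  0.003]
```

View pics/o9.png

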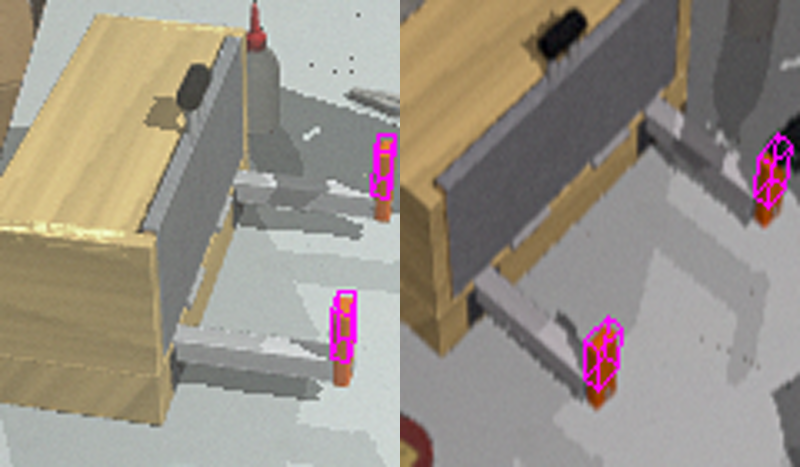

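View pics/w9o.png

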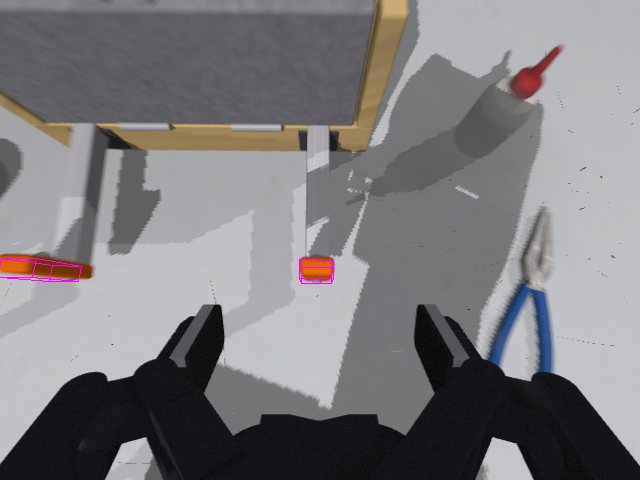

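Both posts match the fully-out position: the overlays coincide, with the right post at (317,270) in the wrist view. The bottle and pliers are untouched. Now the flap pull.

Run:
```python
from look import *
t=np.radians(30); bb=.06*np.array([-np.sin(t),0,np.cos(t)]); g=np.array([.006,0,.19])
plan(gtcp(g+bb,30),toolR(30,-1),7)
```

```text
total cm [13.71  7.47  8.89] rv [ 0.007  0.006 -0.004] deg 0.6
row 7 [1.96 1.07 1.27] [ 0.001  0.001 -0.001]
```

Emit:
{"name": "jog_arm", "arguments": {
  "moves": [0.5,1.0,3.0,0,0,0,0,1.0,1.0,3.0,0,0,0,0,2.4,1.1,2.0,0,0,0,0,2.4,1.1,0.9,0,0,0,0,2.4,1.1,0,0,0,0,0,2.5,1.1,0,0,0,0,0,2.5,1.1,0,0,0,0,0,0,0,0,0,0,0,0]
}}

```text
clock: 17.15
eef_pos: [0.6021, -0.072, 0.1935]
ee_rot: [179.6, 60.1, -9.5]
force: [0.5, -0.6, -0.5]
finger_gap: 0.0856
```

Run:
```python
from look import *
s=st(); a=save('wrist','w10.png'); print(proj('wrist',np.array([cab([.006,y,.19]) for y in(-.018,0,.018)])).round(0).tolist())
plan(gtcp([.006,0,.19],30),toolR(30,-1),4)
```

```text
t 17.15 p [ 0.6021 -0.072   0.1935] F [ 0.5 -0.6 -0.5] gap 0.0856
xax [ 0.491 -0.082 -0.867] yax [-0.159 -0.987  0.004]
[[351.0, 264.0], [321.0, 263.0], [291.0, 263.0]]
total cm [ 3.08 -0.64 -4.7 ] rv [ 0.003 -0.002 -0.006] deg 0.4
row 4 [ 0.77 -0.16 -1.18] [ 0.001 -0.001 -0.001]
```

View pics/w10.png

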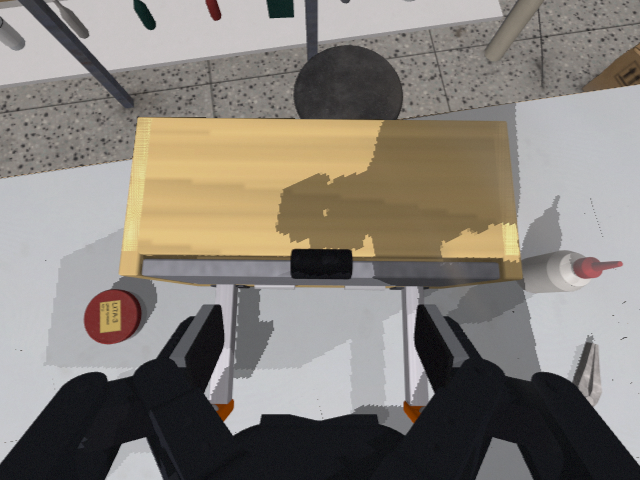

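The pull is at (321,264), as predicted. Advancing and gripping.

Emit:
{"name": "jog_arm", "arguments": {
  "moves": [0.8,-0.1,-1.2,0,0,0,0,0.8,-0.1,-1.2,0,0,0,0,0.8,-0.1,-1.2,0,0,0,0,0.7,-0.2,-1.1,0,0,0,0,0,0,0,0,0,0,0,0,0,0,0,0,0,255,0,0,0,0,0,0,255,0,0,0,0,0,0,255]
}}

```text
clock: 18.2
eef_pos: [0.633, -0.0784, 0.1492]
ee_rot: [179.5, 59.9, -9.7]
force: [-8.3, 1.1, 1.0]
finger_gap: 0.0348
```

Emit:
{"name": "jog_arm", "arguments": {
  "moves": [0,0,0,0,0,0,255,0,0,0,0,0,0,255,0,0,0,0,0,0,255,0,0,0,0,0,0,255,0,0,0,0,0,0,255,0,0,0,0,0,0,255,0,0,0,0,0,0,255,0,0,0,0,0,0,255]
}}

```text
clock: 19.2
eef_pos: [0.633, -0.0784, 0.1492]
ee_rot: [179.5, 59.9, -9.7]
force: [-5.2, -1.8, 4.4]
finger_gap: 0.0346
```

Run:
```python
from look import *
s=st(); a=save('wrist','w11.png'); save('side','d11.png')
# arc deltas
fs=np.radians(np.arange(0,91,5)); P=np.array([cab([ (6*np.cos(f)-140*np.sin(f))/1000,0,(50+140*np.cos(f)+6*np.sin(f))/1000]) for f in fs])
for f,d,p in zip(fs[1:],np.diff(P,axis=0)*100,P[1:]-P[0]): print(round(np.degrees(f)),d.round(2),(p*100).round(2))
```

```text
t 19.2 p [ 0.633  -0.0784  0.1492] F [-5.2 -1.8  4.4] gap 0.0346
xax [ 0.494 -0.084 -0.865] yax [-0.161 -0.987  0.004]
5 [-1.21  0.2  -0.  ] [-1.21  0.2  -0.  ]
10 [-1.2   0.2  -0.11] [-2.41  0.4  -0.11]
15 [-1.19  0.2  -0.21] [-3.59  0.6  -0.32]
20 [-1.16  0.2  -0.32] [-4.76  0.8  -0.64]
25 [-1.13  0.19 -0.42] [-5.89  0.99 -1.06]
30 [-1.09  0.18 -0.52] [-6.98  1.17 -1.58]
35 [-1.04  0.17 -0.61] [-8.03  1.34 -2.19]
40 [-0.99  0.17 -0.7 ] [-9.01  1.51 -2.89]
45 [-0.92  0.15 -0.79] [-9.94  1.66 -3.68]
50 [-0.85  0.14 -0.87] [-10.79   1.81  -4.54]
55 [-0.77  0.13 -0.94] [-11.56   1.94  -5.48]
60 [-0.69  0.12 -1.  ] [-12.25   2.05  -6.48]
65 [-0.6   0.1  -1.06] [-12.86   2.15  -7.54]
70 [-0.51  0.09 -1.11] [-13.36   2.24  -8.65]
75 [-0.41  0.07 -1.15] [-13.78   2.31  -9.8 ]
80 [-0.31  0.05 -1.18] [-14.09   2.36 -10.98]
85 [-0.21  0.03 -1.2 ] [-14.3    2.4  -12.18]
90 [-0.1   0.02 -1.22] [-14.4    2.41 -13.4 ]
```

View pics/w11.png

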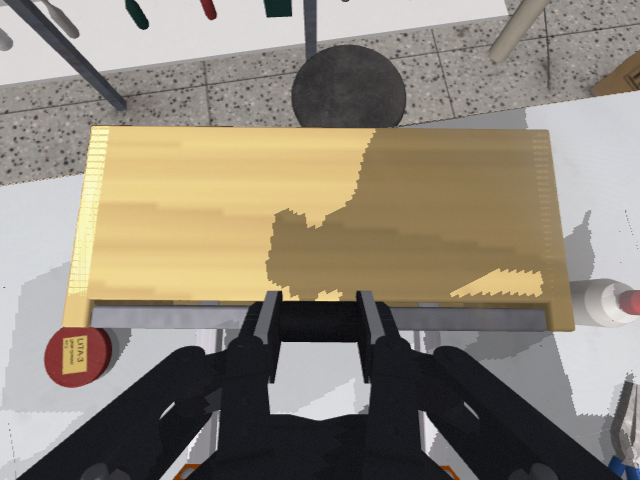

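Firm grip, with the gap at 34.6 mm. Lowering along the arc.

Emit:
{"name": "jog_arm", "arguments": {
  "moves": [-1.2,0.2,0,0,0,0,255,-1.2,0.2,-0.1,0,0,0,255,-1.2,0.2,-0.2,0,0,0,255,-1.16,0.2,-0.3,0,0,0,255,-1.13,0.19,-0.42,0,0,0,255,-1.1,0.18,-0.5,0,0,0,255,-1.04,0.17,-0.6,0,0,0,255,-1.0,0.17,-0.7,0,0,0,255]
}}

```text
clock: 20.3
eef_pos: [0.5419, -0.0628, 0.1198]
ee_rot: [179.6, 59.9, -9.6]
force: [4.6, -3.7, -3.0]
finger_gap: 0.0341
```

Run:
```python
from look import *
s=st(); a=save('wrist','w12.png'); b=save('side','d12.png')
cv2.imwrite('pics/d12z.png',cv2.resize(b[180:320,220:370,::-1],None,fx=4,fy=4,interpolation=2))
```

```text
t 20.3 p [ 0.5419 -0.0628  0.1198] F [ 4.6 -3.7 -3. ] gap 0.0341
xax [ 0.495 -0.084 -0.865] yax [-0.161 -0.987  0.004]
```

View pics/d12z.png

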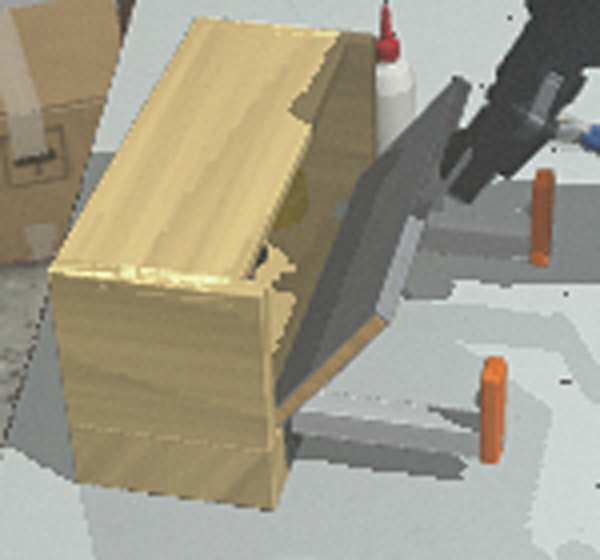

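The flap is about 40° down and still gripped, with small forces. Continuing the arc.

Emit:
{"name": "jog_arm", "arguments": {
  "moves": [-0.92,0.15,-0.8,0,0,0,255,-0.85,0.14,-0.87,0,0,0,255,-0.77,0.13,-0.94,0,0,0,255,-0.7,0.12,-1.0,0,0,0,255,-0.6,0.1,-1.06,0,0,0,255,-0.5,0.09,-1.1,0,0,0,255,-0.4,0.07,-1.15,0,0,0,255,0,0,0,0,0,0,255]
}}

```text
clock: 21.4
eef_pos: [0.4936, -0.0545, 0.0492]
ee_rot: [179.6, 60.2, -9.6]
force: [-8.0, -1.3, 3.1]
finger_gap: 0.0346
```

Run:
```python
from look import *
s=st(); b=save('side','d13.png')
cv2.imwrite('pics/d13z.png',cv2.resize(b[180:320,220:370,::-1],None,fx=4,fy=4,interpolation=2))
```

```text
t 21.4 p [ 0.4936 -0.0545  0.0492] F [-8.  -1.3  3.1] gap 0.0346
xax [ 0.49  -0.083 -0.868] yax [-0.16  -0.987  0.004]
```

View pics/d13z.png

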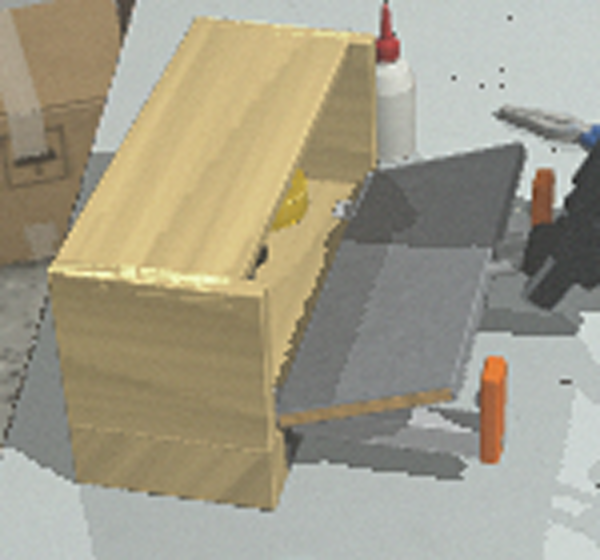

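Emit:
{"name": "jog_arm", "arguments": {
  "moves": [-0.15,0.03,-0.6,0,0,0,255,-0.1,0.02,-0.6,0,0,0,255,-0.1,0.02,-0.6,0,0,0,255,-0.05,0.02,-0.6,0,0,0,255,-0.05,0,-0.6,0,0,0,255,0,0,-0.6,0,0,0,255,0,0,-0.2,0,0,0,255,0,0,0,0,0,0,255]
}}

```text
clock: 22.45
eef_pos: [0.4887, -0.0536, 0.0112]
ee_rot: [179.5, 60.3, -9.6]
force: [-12.8, -2.8, 3.6]
finger_gap: 0.0344
```

Run:
```python
from look import *
s=st(); b=save('side','d14.png'); save('wrist','w14.png')
cv2.imwrite('pics/d14z.png',cv2.resize(b[180:320,220:370,::-1],None,fx=4,fy=4,interpolation=2))
```

```text
t 22.45 p [ 0.4887 -0.0536  0.0112] F [-12.8  -2.8   3.6] gap 0.0344
xax [ 0.489 -0.083 -0.868] yax [-0.16  -0.987  0.004]
```

View pics/d14z.png

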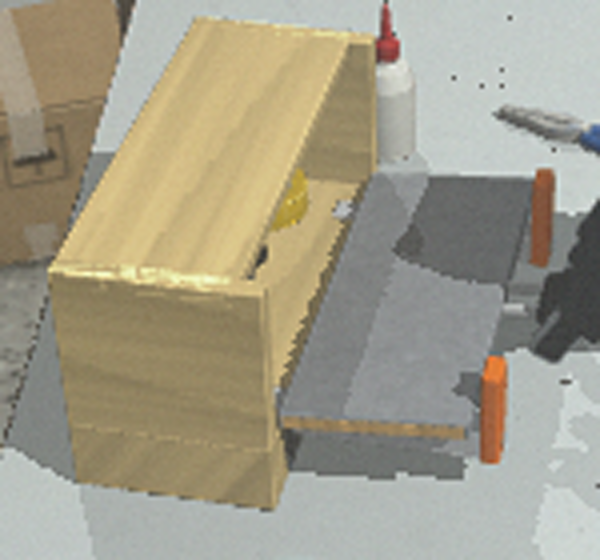

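View pics/w14.png

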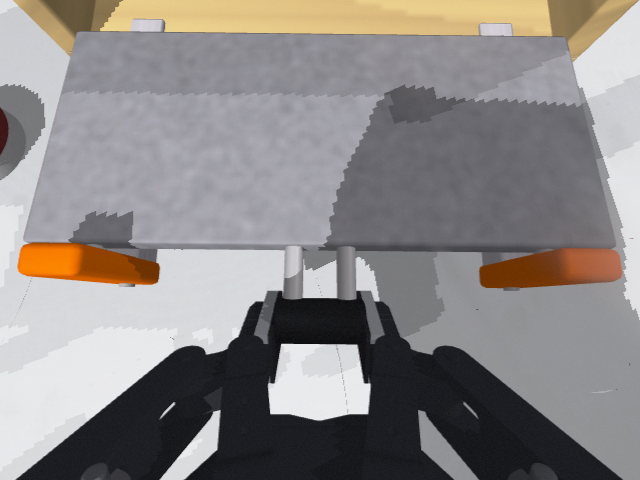

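The flap looks level against the posts. I'll press a bit more to confirm it's seated.

Emit:
{"name": "jog_arm", "arguments": {
  "moves": [0.1,0,-0.2,0,0,0,255,0,0,-0.2,0,0,0,255,0,0,-0.2,0,0,0,255,0,0,-0.1,0,0,0,255,0,0,0,0,0,0,255,0,0,0,0,0,0,255,0,0,0,0,0,0,255,0,0,0,0,0,0,255]
}}

```text
clock: 23.55
eef_pos: [0.489, -0.0537, 0.0033]
ee_rot: [179.6, 60.4, -9.6]
force: [-10.7, -3.8, -0.5]
finger_gap: 0.0341
```

Run:
```python
from look import *
s=st(); b=save('side','d15.png'); a=save('wrist','w15.png')
K,e,o=cal('side')
def ov(cam,im):
  im=im[:,:,::-1].copy()
  b=np.array([cab(np.array(v)/1000) for v in([0,123,62],[-110,123,62],[-110,-123,62],[0,-123,62],[0,123,50],[-110,123,50],[-110,-123,50],[0,-123,50])])
  q=proj(cam,b).astype(int)
  for k in(0,4): cv2.polylines(im,[q[k:k+4].reshape(-1,1,2)],True,(255,0,255) if k==0 else (0,255,0),1)
  return im
cv2.imwrite('pics/d15z.png',cv2.resize(ov('side',b)[200:300,270:370],None,fx=6,fy=6,interpolation=2))
cv2.imwrite('pics/w15o.png',ov('wrist',a)); print(proj('wrist',np.array([cab([-.14,y,.056]) for y in(-.018,.018)])))
```

```text
t 23.55 p [ 0.489  -0.0537  0.0033] F [-10.7  -3.8  -0.5] gap 0.0341
xax [ 0.488 -0.083 -0.869] yax [-0.161 -0.987  0.003]
[[364.7864739  325.55779317]
 [278.08433474 325.21830396]]
```

View pics/d15z.png

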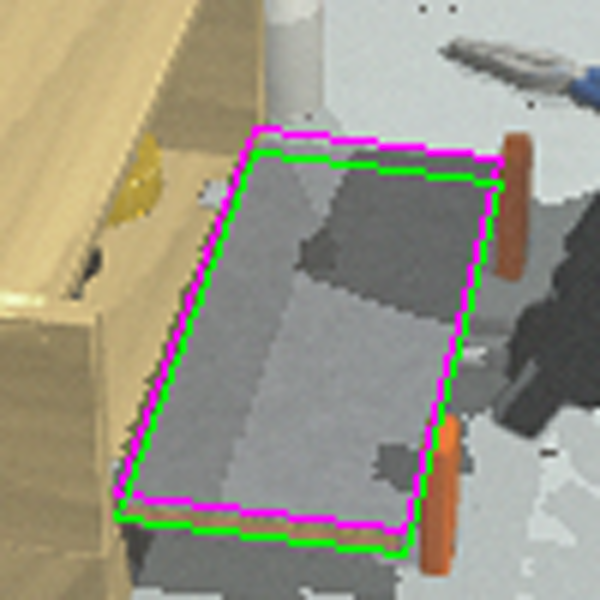

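View pics/w15o.png

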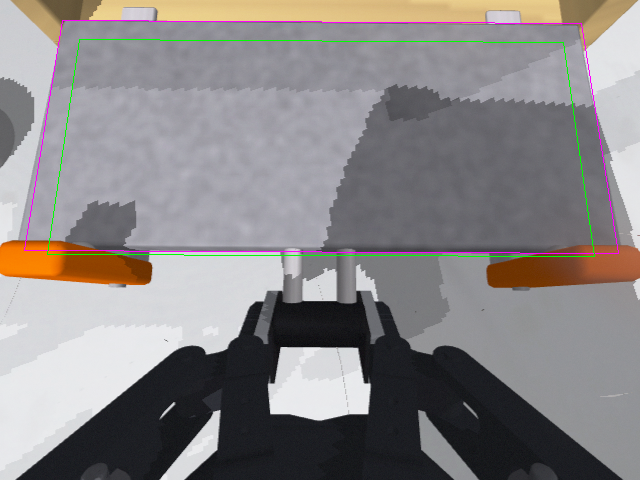

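Emit:
{"name": "jog_arm", "arguments": {
  "moves": [0.1,0,-0.2,0,0,0,255,0.1,0,-0.2,0,0,0,255,0.1,0,-0.2,0,0,0,255,0,0,-0.2,0,0,0,255,0,0,0,0,0,0,255,0,0,0,0,0,0,255,0,0,0,0,0,0,255,0,0,0,0,0,0,255]
}}

```text
clock: 24.65
eef_pos: [0.4909, -0.054, -0.0031]
ee_rot: [179.4, 60.5, -9.8]
force: [-59.7, 0.4, 46.4]
finger_gap: 0.0345
```

Run:
```python
from look import *
s=st(); b=save('side','d16.png'); a=save('wrist','w16.png'); 
im=[cv2.resize(cv2.imread(f'pics/d{i}.png')[215:300,280:370],(400,378),interpolation=2) for i in(14,16)]
cv2.imwrite('pics/d1416.png',np.hstack(im))
print(proj('wrist',np.array([cab([-.14,y,.056]) for y in(-.018,.018)])))
```

```text
t 24.65 p [ 0.4909 -0.054  -0.0031] F [-59.7   0.4  46.4] gap 0.0345
xax [ 0.485 -0.084 -0.87 ] yax [-0.161 -0.987  0.005]
[[367.35731013 332.31076074]
 [276.37469696 331.8781259 ]]
```

View pics/d1416.png

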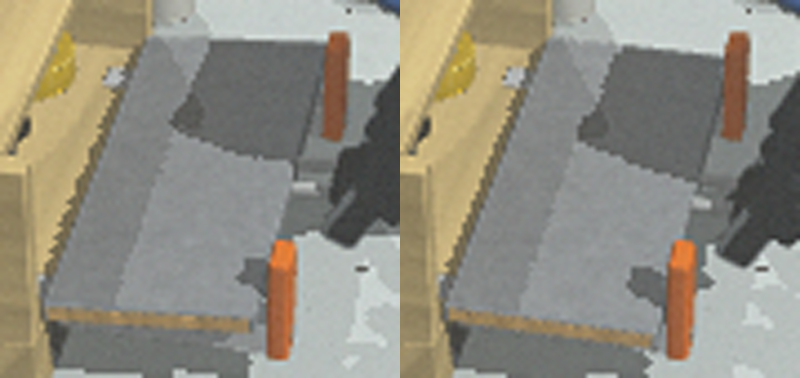

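View pics/w16.png

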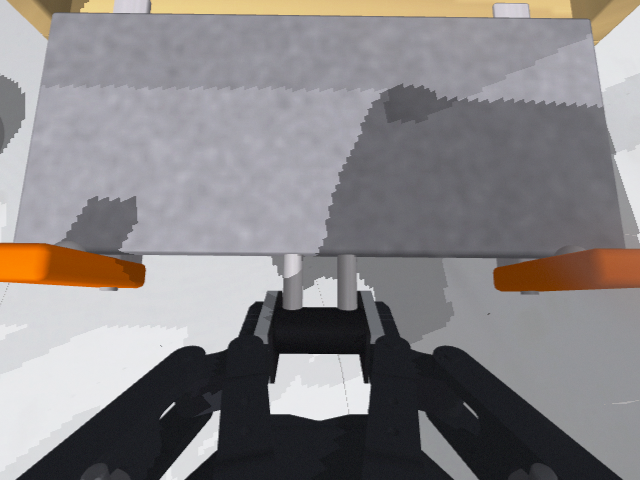

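It's seated now: 46 N reaction, and both catch noses show above the flap edge at (75,245) and (570,250). Relieving the load, opening and backing off.

Emit:
{"name": "jog_arm", "arguments": {
  "moves": [-0.2,0,0.4,0,0,0,255,-0.1,0,0.3,0,0,0,255,0,0,0,0,0,0,120,0,0,0,0,0,0,0,0,0,0,0,0,0,0,0,0,0,0,0,0,0,0,0,0,0,0,0,0,0,0,0,0,0,0,0]
}}

```text
clock: 25.75
eef_pos: [0.4917, -0.0539, 0.0048]
ee_rot: [179.6, 60.0, -9.6]
force: [-0.2, 0.3, 0.3]
finger_gap: 0.0854
```

Emit:
{"name": "jog_arm", "arguments": {
  "moves": [-0.5,0.1,0.9,0,0,0,0,-1.0,0.2,1.8,0,0,0,0,-1.5,0.2,2.5,0,0,0,0,-1.5,0.2,3.0,0,0,0,0,-1.5,0.2,3.0,0,0,0,0,-1.5,0.2,3.0,0,0,0,0,0,0,0,0,0,0,0,0,0,0,0,0,0,0]
}}

```text
clock: 26.75
eef_pos: [0.4166, -0.0429, 0.1458]
ee_rot: [179.6, 60.0, -9.6]
force: [-0.1, 0.2, -1.1]
finger_gap: 0.0856
```

Run:
```python
from look import *
s=st(); b=save('side','d17.png'); a=save('wrist','w17.png'); c=save('scene','s17.png')
cv2.imwrite('pics/d17z.png',np.hstack([cv2.resize(b[180:320,220:370,::-1],(400,373),interpolation=2),cv2.resize(c[150:330,240:420,::-1],(373,373),interpolation=2)]))
for cam in('scene','side'):
  K,e,o=cal(cam)
  for q in['grease_tin','oil_bottle','pliers']: print(cam,q,[np.round(e+Rm(o)@np.array(d['centre']),3).tolist() for d in robot.boxes_of(cam,q)[:1]])
```

```text
t 26.75 p [ 0.4166 -0.0429  0.1458] F [-0.1  0.2 -1.1] gap 0.0856
xax [ 0.493 -0.083 -0.866] yax [-0.161 -0.987  0.004]
scene grease_tin [[0.606, 0.153, 0.024]]
scene oil_bottle []
scene pliers [[0.458, -0.342, 0.007]]
side grease_tin [[0.605, 0.16, 0.026]]
side oil_bottle [[0.572, -0.305, 0.05]]
side pliers [[0.42, -0.326, 0.007]]
```

View pics/d17z.png

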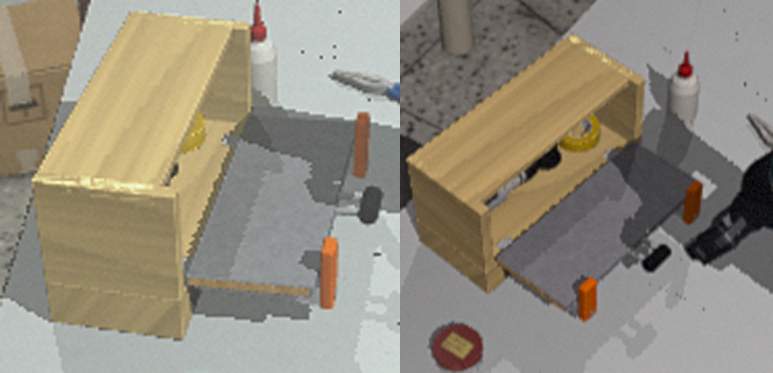

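View pics/w17.png

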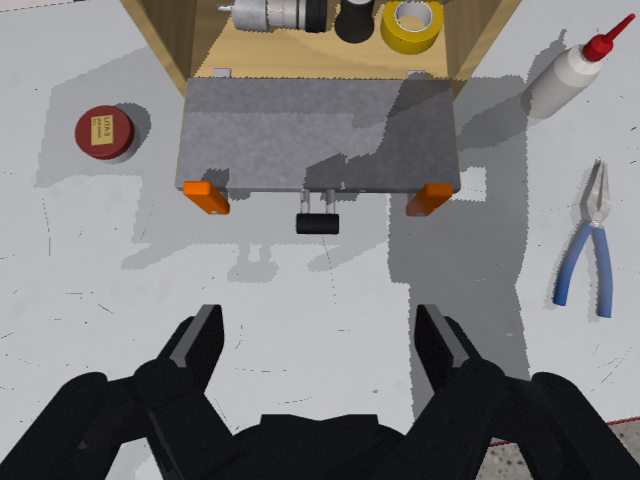

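Run:
```python
import cv2,numpy as np
im=[cv2.resize(cv2.imread(f'pics/d{i}.png')[255:300,280:350],(390,250),interpolation=cv2.INTER_NEAREST) for i in(14,15,16,17)]
cv2.imwrite('pics/cmp.png',np.vstack([np.hstack(im[:2]),np.hstack(im[2:])]))
a=cv2.imread('pics/w17.png')[150:240,160:480]
cv2.imwrite('pics/w17z.png',cv2.resize(a,None,fx=2.5,fy=2.5,interpolation=2))
```

```text
(no output)
```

View pics/cmp.png

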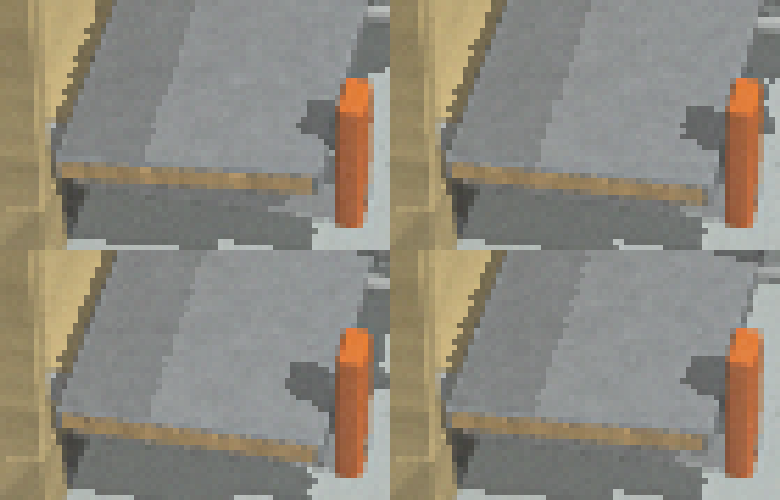

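View pics/w17z.png

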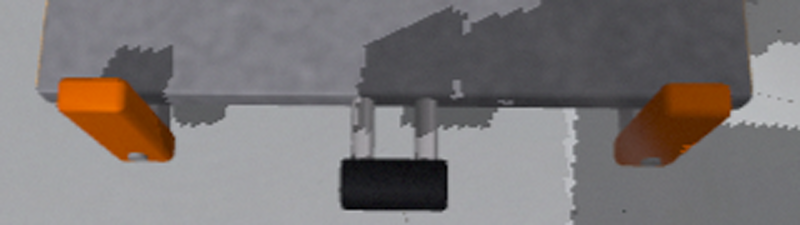

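Run:
```python
from look import *
for f in(1.37,1.45,1.5,1.54,1.57,1.6):
    P=[cab([-(l*np.sin(f)-t*np.cos(f))/1000,.123,(50+l*np.cos(f)+t*np.sin(f))/1000]) for l,t in((110,12),(110,0),(5,12),(5,0))]
    print(f,proj('side',np.array(P)).round(1).tolist())
for i,oy in((14,0),(15,0),(16,0),(17,0)):
    im=cv2.imread(f'pics/d{i}.png').astype(int)
    # brown: r>b+25 in region
    m=(im[...,2]-im[...,0]>22)
    for u in(300,315,330,334): 
        v=np.where(m[270:300,u])[0]+270; print(i,u,v.min() if len(v) else None,v.max() if len(v) else None,end=' | ')
    print()
```

```text
1.37 [[335.6, 280.9], [336.6, 285.1], [290.4, 282.2], [291.6, 286.3]]
1.45 [[336.6, 284.0], [337.2, 288.1], [290.8, 282.4], [291.6, 286.4]]
1.5 [[337.1, 285.9], [337.4, 290.0], [291.1, 282.5], [291.7, 286.5]]
1.54 [[337.4, 287.4], [337.5, 291.5], [291.3, 282.5], [291.7, 286.6]]
1.57 [[337.6, 288.6], [337.5, 292.6], [291.4, 282.6], [291.7, 286.6]]
1.6 [[337.7, 289.7], [337.5, 293.7], [291.6, 282.7], [291.7, 286.7]]
14 300 285 287 | 14 315 286 288 | 14 330 286 289 | 14 334 287 289 | 
15 300 285 287 | 15 315 287 289 | 15 330 288 290 | 15 334 289 291 | 
16 300 285 287 | 16 315 287 289 | 16 330 290 292 | 16 334 290 292 | 
17 300 285 287 | 17 315 286 288 | 17 330 288 290 | 17 334 288 290 |
```

The flap rose slightly after release: about 1.50 rad now against 1.57 while pressed. My lift-off with the pull still gripped probably raised it. I'll press again with shut fingers on the free edge, then just lift away.

Run:
```python
from look import *
plan(gtcp([-.0885,0,.0675+.025],30,.033),toolR(30,-1),6)
im=cv2.imread('pics/d17.png');
```

```text
total cm [11.41 -1.9  -8.26] rv [ 0.004 -0.    -0.005] deg 0.3
row 6 [ 1.9  -0.32 -1.38] [ 0.001 -0.    -0.001]
```

Emit:
{"name": "jog_arm", "arguments": {
  "moves": [2.0,-0.3,0,0,0,0,255,2.4,-0.4,0,0,0,0,255,2.4,-0.4,-1.0,0,0,0,255,2.4,-0.4,-1.5,0,0,0,255,2.2,-0.4,-1.9,0,0,0,255,0,0,-1.9,0,0,0,255,0,0,-2.0,0,0,0,255,0,0,0,0,0,0,255]
}}

```text
clock: 28.2
eef_pos: [0.5296, -0.0617, 0.0618]
ee_rot: [179.6, 60.2, -9.6]
force: [0.1, 0.4, 0.6]
finger_gap: 0.0001
```

Run:
```python
from look import *
s=st(); b=save('side','d18.png'); a=save('wrist','w18.png')
cv2.imwrite('pics/d18z.png',cv2.resize(b[180:320,220:370,::-1],None,fx=4,fy=4,interpolation=2))
```

```text
t 28.2 p [ 0.5296 -0.0617  0.0618] F [0.1 0.4 0.6] gap 0.0001
xax [ 0.49  -0.083 -0.868] yax [-0.16  -0.987  0.004]
```

View pics/d18z.png

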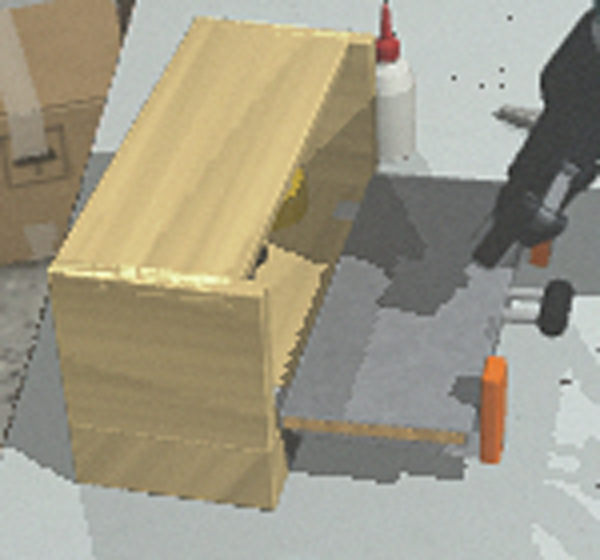

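View pics/w18.png

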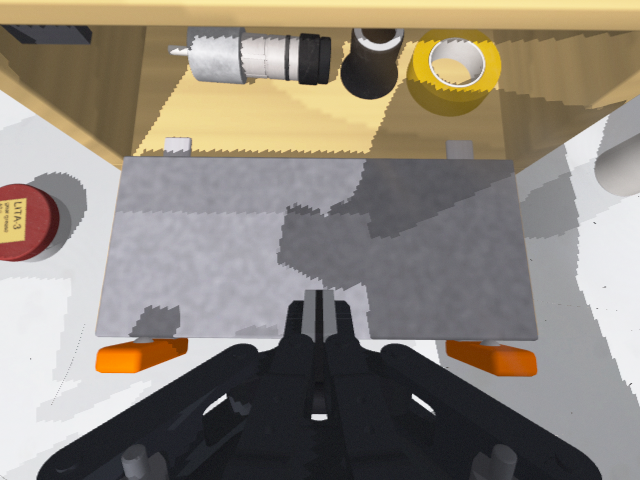

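Emit:
{"name": "jog_arm", "arguments": {
  "moves": [0,0,-0.5,0,0,0,255,0,0,-0.5,0,0,0,255,0,0,-0.4,0,0,0,255,0,0,-0.4,0,0,0,255,0,0,-0.3,0,0,0,255,0,0,-0.3,0,0,0,255,0,0,-0.2,0,0,0,255,0,0,0,0,0,0,255]
}}

```text
clock: 29.3
eef_pos: [0.5306, -0.0619, 0.0376]
ee_rot: [179.6, 60.0, -9.6]
force: [-0.1, 0.6, -0.6]
finger_gap: 0.0
```

Emit:
{"name": "jog_arm", "arguments": {
  "moves": [0,0,-0.2,0,0,0,255,0,0,-0.2,0,0,0,255,0,0,-0.2,0,0,0,255,0,0,-0.2,0,0,0,255,0,0,-0.2,0,0,0,255,0,0,-0.1,0,0,0,255,0,0,0,0,0,0,255,0,0,0,0,0,0,255]
}}

```text
clock: 30.3
eef_pos: [0.5346, -0.0625, 0.0342]
ee_rot: [179.5, 59.3, -9.6]
force: [-31.9, 4.7, 45.6]
finger_gap: -0.0002
```

Run:
```python
from look import *
s=st(); b=save('side','d19.png'); a=save('wrist','w19.png')
cv2.imwrite('pics/d19z.png',cv2.resize(b[180:320,220:370,::-1],None,fx=4,fy=4,interpolation=2))
```

```text
t 30.3 p [ 0.5346 -0.0625  0.0342] F [-31.9   4.7  45.6] gap -0.0002
xax [ 0.503 -0.085 -0.86 ] yax [-0.16  -0.987  0.004]
```

View pics/w19.png

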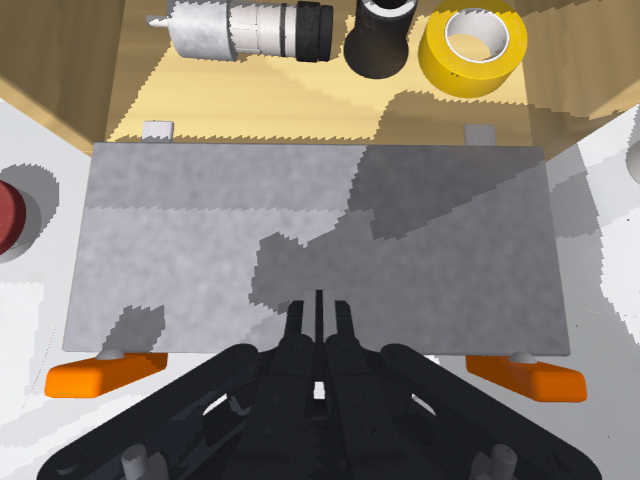

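Emit:
{"name": "jog_arm", "arguments": {
  "moves": [-0.1,0,0.4,0,0,0,255,-0.1,0,0.5,0,0,0,255,0,0,0.6,0,0,0,255,0,0,0.8,0,0,0,255,0,0,0.8,0,0,0,255,0,0,0,0,0,0,255,0,0,0,0,0,0,255,0,0,0,0,0,0,255]
}}

```text
clock: 31.4
eef_pos: [0.5285, -0.0619, 0.0574]
ee_rot: [179.6, 60.0, -9.6]
force: [-0.1, 0.3, -0.1]
finger_gap: -0.0001
```

Run:
```python
from look import *
s=st(); b=save('side','d20.png'); a=save('wrist','w20.png')
im=[cv2.resize(cv2.imread(f'pics/d{i}.png')[255:300,280:350],(390,250),interpolation=cv2.INTER_NEAREST) for i in(16,17,19,20)]
cv2.imwrite('pics/cmp2.png',np.vstack([np.hstack(im[:2]),np.hstack(im[2:])]))
for i in(16,17,18,19,20):
    im=cv2.imread(f'pics/d{i}.png').astype(int); m=(im[...,2]-im[...,0]>22)
    print(i,[(int(v.min()),int(v.max())) for u in(300,315,330,334) for v in[np.where(m[270:300,u])[0]+270] if len(v)])
z=[cv2.resize(cv2.imread(f'pics/w{i}.png')[320:410,40:240],(400,180),interpolation=2) for i in(18,19,20)]
z+=[cv2.resize(cv2.imread(f'pics/w{i}.png')[320:410,420:620],(400,180),interpolation=2) for i in(18,19,20)]
cv2.imwrite('pics/nose.png',np.hstack([np.vstack(z[:3]),np.vstack(z[3:])]))
```

```text
t 31.4 p [ 0.5285 -0.0619  0.0574] F [-0.1  0.3 -0.1] gap -0.0001
xax [ 0.493 -0.083 -0.866] yax [-0.161 -0.987  0.004]
16 [(285, 287), (287, 289), (290, 292), (290, 292)]
17 [(285, 287), (286, 288), (288, 290), (288, 290)]
18 [(285, 287), (286, 288), (288, 290), (288, 290)]
19 [(285, 287), (287, 289), (289, 291), (290, 292)]
20 [(285, 287), (287, 289), (289, 291), (290, 292)]
```

View pics/cmp2.png

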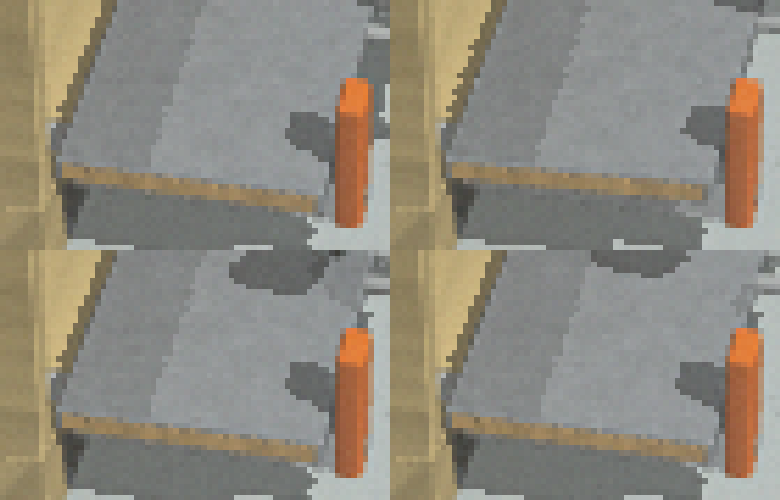

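View pics/nose.png

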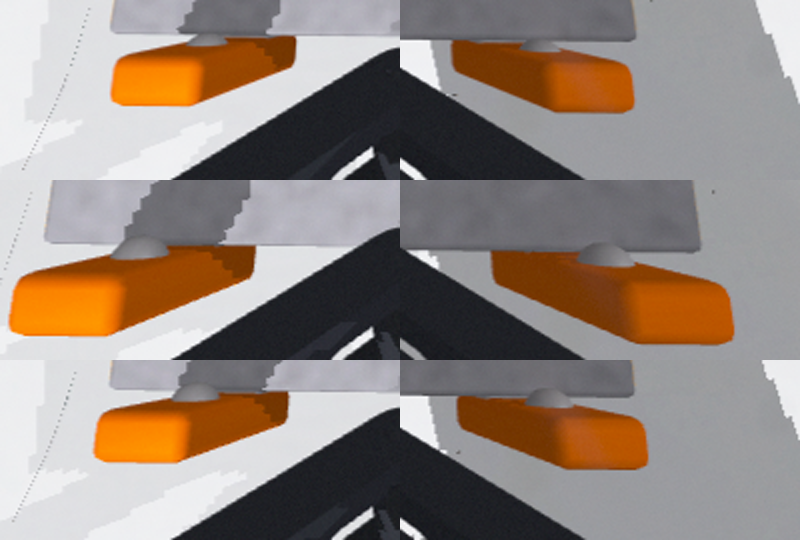

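The flap now stays level with nothing touching it. After lift-off, both noses overlap the flap's edge and the edge has not risen. Backing away before handing in.

Emit:
{"name": "jog_arm", "arguments": {
  "moves": [-0.5,0.1,2.0,0,0,0,255,-1.0,0.1,3.0,0,0,0,255,-2.0,0.3,3.0,0,0,0,255,-2.0,0.3,3.0,0,0,0,255,-2.0,0.3,2.0,0,0,0,255,-2.0,0.3,0,0,0,0,255,0,0,0,0,0,0,255,0,0,0,0,0,0,255]
}}

```text
clock: 32.5
eef_pos: [0.434, -0.048, 0.1876]
ee_rot: [179.6, 60.0, -9.6]
force: [-0.4, -0.9, 0.5]
finger_gap: -0.0003
```

Run:
```python
from look import *
s=st(); b=save('side','d21.png'); a=save('wrist','w21.png'); save('scene','s21.png')
im=b[:,:,::-1].astype(int); m=(im[...,2]-im[...,0]>22)
print([(int(v.min()),int(v.max())) for u in(300,315,330,334) for v in[np.where(m[270:300,u])[0]+270] if len(v)])
K,e,o=cal('side')
for q in['grease_tin','oil_bottle','pliers']: print(q,[np.round(e+Rm(o)@np.array(d['centre']),3).tolist() for d in robot.boxes_of('side',q)[:1]])
```

```text
t 32.5 p [ 0.434  -0.048   0.1876] F [-0.4 -0.9  0.5] gap -0.0003
xax [ 0.494 -0.083 -0.866] yax [-0.161 -0.987  0.004]
[(285, 287), (287, 289), (289, 291), (290, 292)]
grease_tin [[0.605, 0.157, 0.026]]
oil_bottle [[0.57, -0.304, 0.048]]
pliers [[0.418, -0.322, 0.01]]
```

View pics/w21.png

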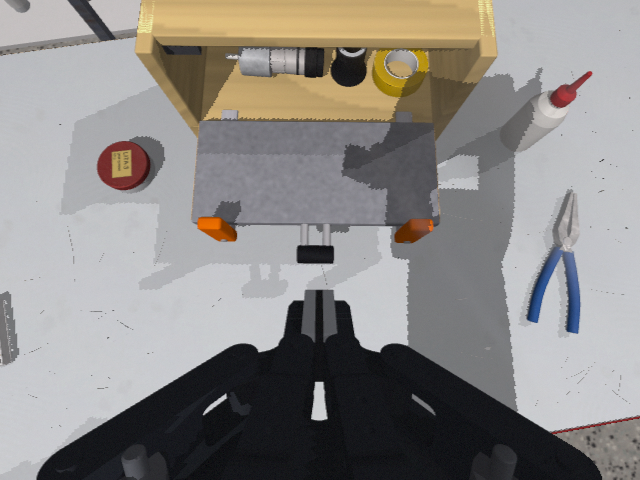

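The flap is level between the posts, with its edge at row 225. The arm is clear, and the tin, bottle and pliers are where they started.

```bash
python3 -c "
from station import robot
print(robot.job_done())"
```

```text
the job is handed in; nothing more can be done
None
```

The flap is down and latched level on both supports, and I handed the job in at about 32.5 s of the 64 s allowed. The interface gives no verdict.

**What I did:** I pulled both supports to their stops by the orange posts while the flap was still up. Then I lowered the flap by its pull, held all the way down, and pressed its free edge past the catches.

**Last checks:**
- **Supports:** the camera overlays put both posts at the fully-out position.
- **Flap:** after the final press and lift-off the free edge did not rise, and both catch noses sit over it.
- **Tin, bottle and pliers:** they are within about 5 mm of where they started, which is roughly the detection accuracy.
- **Arm:** clear of everything, with no force on the tool.

**What went wrong or disagreed:**
- **TCP offset:** the real fingertips are about 33 mm short of the reported TCP. My first grasp closed on nothing and the fingers lightly touched the top of the left post (about 6 N). I corrected for the offset after that.
- **Starting position:** the supports looked about 18 mm out already at the start, not pushed in.
- **First press:** after I released the pull, the flap sat at about 1.50 rad instead of level, probably because I lifted slightly before letting go. The second press, with shut fingers at about 46 N down, latched it.
- **Forces:** the highest wrist force I saw was about 76 N, during the first press.

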